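# Reset the trough divider and put the jam tin in the new bay

### The job

Lift the divider of the brass counter trough by its knob out of its notch, slide it to the notch that the tall price card stands at, and let it drop fully home there. Then take the metal tin from its wooden stand, set it down on the counter so that you can take it by its ends, and set it upright on the floor of the trough, lengthwise, in the bay on the side the divider has come from. Set the tin down rather than dropping it, and leave the other things on the counter where they are.

Things in the scene. Friction and masses are not known exactly. Their poses are not given: they have to be found in the camera images.
- trough: Fixed brass trough, a narrow open lane, 60 (x) by 308 (y) by 54 mm high. Origin: centre of its underside, on the counter; x points across the lane towards the notched rail, y along the lane, z up. Inside: x -26 to 26 mm, y -150 to 150 mm, floor 4 mm above the counter, walls 50 mm above the floor. A sliding divider stands across the lane, at first at y = 105 mm.
- rail (a point): Middle of the top of the steel notched rail along the outside of the trough's wall, at x = 36, y = 0, z = 54 mm of the trough; same axes. The rail is 12 mm thick (x), its top level with the walls. Four notches, 14 mm wide along y and 16 mm deep, centred at y = 105 (the divider starts here), 5, -35 and -75 mm.
- slide (a joint): Position of the divider along the trough in m: 0 in its first notch (y = 105 mm), growing towards -y of the trough (0.100, 0.140 and 0.180 in the other notches); range -0.003 to 0.187. Sliding friction about 0.5 N.
- lift (a joint): Height of the divider in m: 0 when its tooth is fully down in a notch, 0.016 when the tooth rests on top of the rail between notches, at most 0.05. Its weight (120 g) brings it down when let go. The tooth is 10 mm wide with a rounded foot; above 0.016 the divider slides freely.
- knob (a point): Centre of the top of the divider's black upright round knob, 24 mm across and 24 mm tall, straight above its tooth and the rail; 86 mm above the counter when home. Axes as the trough's. Under it a flat steel arm, 6 mm thick and 16 mm wide (y), underside 56 mm above the counter, reaches across the trough and carries the 4 mm divider plate. Grip it from above, fingers along y.
- tall_card: The tall price-card holder, fixed: brass foot 20 by 32 by 6 mm, blank white card 30 mm wide, top 48 mm above the counter. Origin: centre of its underside; axes as the trough's. It stands beyond the rail, 62 mm from the trough's middle, straight opposite one of the notches at y = 5, -35 or -75 mm. Two holders with cards only 16 mm tall stand at the other two.
- stand: Fixed wooden stand that holds the tin. Origin: centre of its underside. Floor 34 mm (x) by 80 mm (y), 4 mm thick; at each y end a 6 mm thick upright cheek, 34 mm wide in x, 52 mm above the counter, inner faces 34 mm from the middle. It is open to +x and -x.
- tin: Closed rectangular metal tin, 42 mm (x) by 62 mm (y) by 38 mm high, about 250 g. Origin: centre of its underside; z up through its lid. It starts on the stand's floor with the stand's axes, its ends close between the cheeks, so only its 42 mm across is free to grip there. In the trough it goes lengthwise; the lane leaves 5 mm at each long side, so only its ends are free to grip.
- plate: Loose white plate, 140 mm across, with a bagel on it; leave it. Origin: centre of its underside.
- bagel: Loose bagel, 102 mm across, on the plate; leave it. Origin: centre of its underside.
- jam_jar: Loose jam jar, 68 mm across and 85 mm tall; leave it. Origin: centre of its underside.
- tongs: Loose steel tongs lying on the counter, about 220 mm long along x and 75 mm wide; leave them. Origin: under their middle.

How it is judged:
By the outcome, as a careful person would: the job done as asked, in the order asked, and still so for the second after the job is handed in, with the robot touching nothing.
It also fails if it takes over 72 s, if anything falls off the work surface, if the arm or the gripper's body presses on something with over 40 N, if the wrist force passes 120 N, or if a joint passes its speed limit or range.

### The arm

A 7-joint arm with a two-finger parallel gripper is mounted at the origin on the work surface. World frame = base frame: x ahead of the robot, y to its left, z up, the work surface at z = 0. Lengths are in m, angles in rad, forces in N, time in s.
With the tool pointing down it reaches from about 0.35 to 0.9 m from the base axis. Payload 8.1 kg.
Tool frame: the origin (TCP) lies on the centre line of the jaws, within the pads' length; the fingertips stand 22 mm ahead of it and the grasp point (between the pads) lies 3 mm ahead of it (arm.finger_overhang is the distance from the TCP to the fingertips, in m); z points along the fingers, y is the direction in which the jaws open and shut (so a half turn about z gives the same grasp; the last joint's range is limited). The gripper opens to 92 mm and grips with 3 to 60 N. Pads are 19 mm wide; open, the fingers measure 130 mm over their backs; the gripper's body (75 mm by 190 mm) begins 47 mm behind the grasp point.
Start: joints at [-1.418, 0.434, 0.025, 1.573, -0.012, 1.134, -0.075], TCP at [0.158, 0.605, 0.249] pointing down, gripper open.
Joint ranges: [-2.62, 2.62], [-0.44, 2.09], [-1.27, 1.32], [0.08, 2.57], [-1.32, 4.46], [0.12, 2], [-2.74, 2.74]. Speed limits (rad/s): [2.22, 2.22, 3.01, 3.01, 3.14, 3.14, 3.14].

### API

Orientations are given as a rotation vector (axis times angle).
In Python, from cell import arm gives the robot as it stands. The module is installed in compiled form; this text tells all that it offers.
- The arm moves only by the tool step_arm, never from a script. Its argument "plan" is a list of rows, each an object of numbers: "wx", "wy", "wz": the turn, a rotation vector about the tool's x, y, z in units of 6 degrees (1.0 is 6 degrees); "tx", "ty", "tz": the shift along the tool's x, y, z in cm; "hand": the opening, from 0 (shut) to 1 (fully open). A call has exactly 10 rows; each row shifts and turns the commanded pose from where the row before left it, along the tool's axes as they then stand; what a row does not reach is not made up. A row lasts 1/12 s, in which the tool goes at most 41.7 mm and 7.16 degrees, less where a joint would pass 70% of its speed; a pose out of reach is approached as far as the arm can. A call is refused whole if a number of a shift passes 4.17 or a number of a turn 1, either way. A call with a gripper value outside its range is refused whole. The fingers move at their own pace and stop on an object; "force" is the grip in N (left out, the last holds). Time passes only in rows, so rows that do not move let the fingers close, or fill a call up. It gives the time, the measured TCP pose, the force and the opening at its end, in the units of the state.
- arm.observe(): the state, without advancing time (a new reading comes with each control period).
- arm.get_image(name): name is "side" or "top"; returns (picture, depth): 420x560x3 uint8, red, green, blue; 420x560 float32, m along the optical axis (not along the pixel's ray), 0 where there is no reading.
- arm.calibration(name): a dict with "mtx" (3x3 intrinsics, pixels), "dist_coeffs" ([k1, k2, p1, p2, k3] as OpenCV has them; the pictures are not rectified), "R" (3x3) and "t" (3): a world point X has camera coordinates R X + t. Camera axes: x right, y down, z forward; pixel columns grow to the right and rows downward; lengths in m; the calibration is good to about 2 mm. A picture is of the moment at which its call begins. calibration takes no time and is no camera call.
- arm.sign_off(): hands the job in, once; it reports no verdict.
The state is a dict: "clock": time; "joints": joint angles; "dq": joint speeds; "joint_efforts": joint torques, N m; "position": TCP position; "ee_rot": TCP orientation; "force": force on the tool from outside, world axes, zero at the start; "ft_torque": the same for the moment, N m; "width": opening from 0.0 (shut) to 1.0 (fully open).
Only numpy, scipy, OpenCV 4.12 (cv2) and the standard library are available. Lean on these libraries where they do the work, as an engineer would, in place of code of your own. Each camera call takes 0.05 s, during which the arm holds its last target.

## Working session

There is one attempt and no reset: what is moved stays moved. The work goes in short steps, Python scripts to look and compute and a tool call to move; the robot and the scene stay as the last step left them, time stands still between calls to the robot, and variables do not carry over. Pictures are saved under pics/ and viewed, and the job is handed in when it is done.

Besides the shell and the picture viewer there is one more tool, called in YAML: its name, and indented under it one key for each argument. step_arm: Moves the arm, as the interface text tells. Its arguments: {"type":"object","properties":{"plan":{"type":"array"},"force":{"type":"number"}},"required":["plan"]}

```bash
mkdir -p pics; ls; python3 - <<'E'
from cell import arm
import cv2,numpy as np
print(arm.observe())
for n in("side","top"):
    im,d=arm.get_image(n); cv2.imwrite(f"pics/{n}0.png",im[:,:,::-1]); np.savez(f"{n}0.npz",im=im,d=d)
    c=arm.calibration(n); print(n,c)
E
```

```text
pics
{'clock': 0.0, 'joints': array([-1.4176322 ,  0.4352    ,  0.02495321,  1.57412017, -0.01159258,
        1.13398612, -0.07506944]), 'dq': array([-9.15541156e-04,  2.00923325e-05,  2.62946917e-04,  3.94154341e-04,
       -1.53427346e-03,  1.80238821e-03, -4.30285725e-04]), 'joint_efforts': array([-3.96645055e-05, -6.67850804e+01,  9.85117704e-01, -3.14462471e+01,
       -6.05774671e-02,  4.26743086e-02,  1.85640206e-04]), 'position': array([0.15803704, 0.60418686, 0.24795007]), 'ee_rot': array([-4.00680126e-01, -3.11587493e+00,  2.46246737e-03]), 'force': array([-0.30146169,  0.21803005, -1.13343908]), 'ft_torque': array([-0.0039112 , -0.03889477, -0.01858796]), 'width': 0.9986490450707899}
side {'mtx': array([[417.98739878,   0.        , 274.94885377],
       [  0.        , 417.98739878, 211.01173158],
       [  0.        ,   0.        ,   1.        ]]), 'dist_coeffs': array([-0.07348454,  0.        ,  0.        ,  0.        ,  0.        ]), 'R': array([[ 0.95345558, -0.3007543 ,  0.02166351],
       [-0.18546049, -0.6415628 , -0.74431282],
       [ 0.23775378,  0.70565149, -0.66747968]]), 't': array([-0.54013694,  0.13402521,  1.01117857])}
top {'mtx': array([[483.68213618,   0.        , 287.55445175],
       [  0.        , 483.68213618, 210.05443092],
       [  0.        ,   0.        ,   1.        ]]), 'dist_coeffs': array([0.00724245, 0.        , 0.        , 0.        , 0.        ]), 'R': array([[-0.02183585, -0.99967409, -0.0132257 ],
       [-0.98820095,  0.02358741, -0.1513358 ],
       [ 0.15159844,  0.0097651 , -0.98839393]]), 't': array([0.00357504, 0.55939177, 1.53785577])}
```

View pics/side0.png

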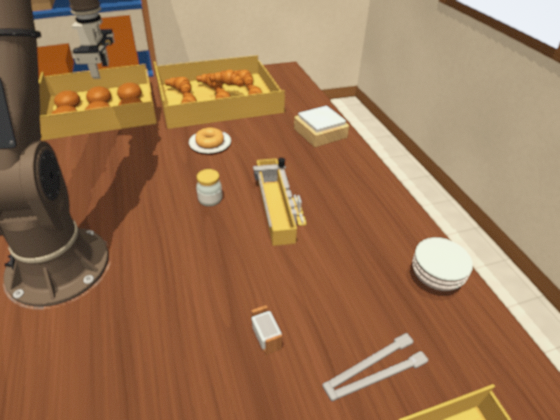

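View pics/top0.png

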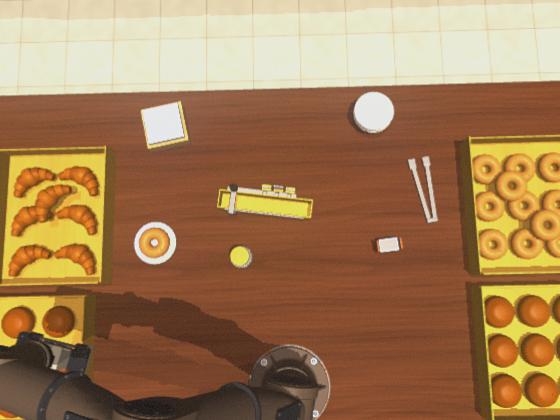

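The knob is at about (234,188) in the top view and (281,162) in the side view. The trough lies at (218–312, 200), the cards at (267–292, 189) and the tin on its stand at (389,245). I'll zoom in on these.

```bash
python3 - <<'E'
import cv2,numpy as np
t=np.load("top0.npz")["im"];s=np.load("side0.npz")["im"]
def crop(im,x,y,w,h,f,n): cv2.imwrite(n,cv2.resize(im[y:y+h,x:x+w,::-1],None,fx=f,fy=f,interpolation=cv2.INTER_CUBIC))
crop(t,210,175,110,50,7,"pics/tA.png")
crop(s,240,145,80,105,5.7,"pics/sA.png")
a=cv2.resize(t[230:260,365:415,::-1],None,fx=8,fy=8,interpolation=cv2.INTER_CUBIC)
b=cv2.resize(s[300:355,240:290,::-1],None,fx=7,fy=7,interpolation=cv2.INTER_CUBIC)
c=np.zeros((max(a.shape[0],b.shape[0]),a.shape[1]+b.shape[1],3),np.uint8);c[:a.shape[0],:a.shape[1]]=a;c[:b.shape[0],a.shape[1]:]=b
cv2.imwrite("pics/tin.png",c)
E
```

```text
(no output)
```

View pics/tA.png

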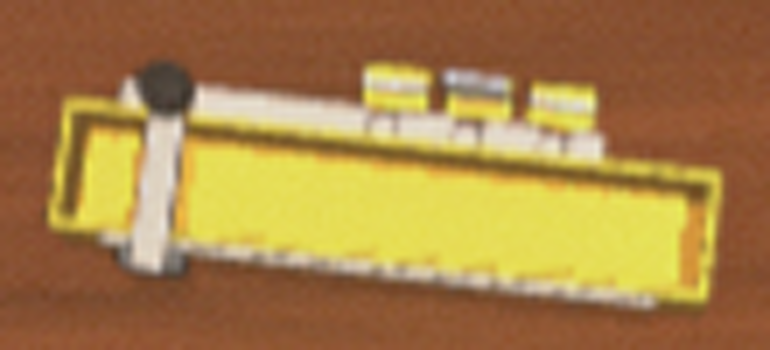

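View pics/sA.png

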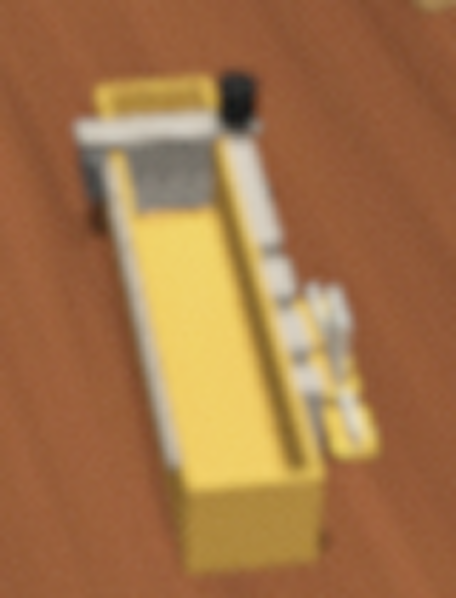

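View pics/tin.png

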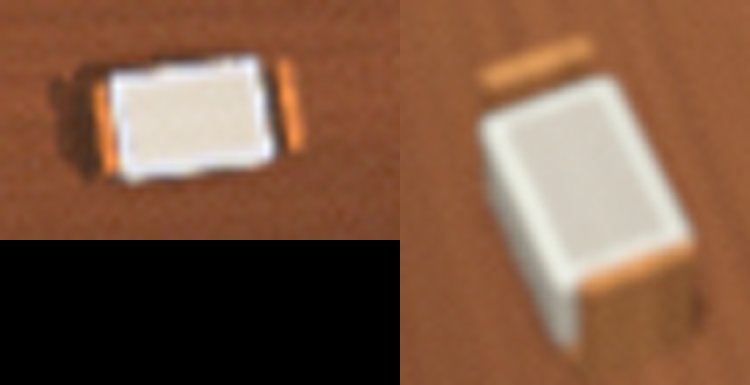

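```bash
cat > h.py <<'E'
import cv2,numpy as np
from cell import arm
def ray(n,px):
    c=arm.calibration(n); px=np.asarray(px,float).reshape(-1,1,2)
    u=cv2.undistortPoints(px,c["mtx"],c["dist_coeffs"]).reshape(-1,2)
    d=np.c_[u,np.ones(len(u))]@c["R"]; return -c["R"].T@c["t"],d
def onz(n,px,z):
    o,d=ray(n,px); return o+d*((z-o[2])/d[:,2])[:,None]
def cloud(n,D):
    h,w=D.shape; g=np.stack(np.meshgrid(np.arange(w),np.arange(h)),-1).reshape(-1,2)
    o,d=ray(n,g); return (o+d*D.reshape(-1,1)).reshape(h,w,3)
def proj(n,X):
    c=arm.calibration(n); return cv2.projectPoints(np.asarray(X,float).reshape(-1,3),cv2.Rodrigues(c["R"])[0],c["t"],c["mtx"],c["dist_coeffs"])[0].reshape(-1,2)
def tri(pa,pb):
    (o1,d1),(o2,d2)=ray("top",pa),ray("side",pb); d1=d1[0];d2=d2[0]
    s=np.linalg.lstsq(np.c_[d1,-d2],o2-o1,rcond=None)[0]; a=o1+d1*s[0];b=o2+d2*s[1]; return (a+b)/2,np.linalg.norm(a-b)
E
python3 - <<'E'
from h import *
for n in("top","side"):print(n,ray(n,[0,0])[0])
T=np.load("top0.npz");S=np.load("side0.npz")
P=cloud("top",T["d"]);Q=cloud("side",S["d"])
print("table z",np.median(P[270:285,220:340,2]),np.median(Q[250:280,150:220,2]))
np.set_printoptions(precision=0,suppress=True,linewidth=200)
print("heights cards mm top");print(P[182:196,258:300,2]*1000)
np.set_printoptions(precision=4,suppress=True)
hsv=cv2.cvtColor(T["im"],cv2.COLOR_RGB2HSV)
m=(cv2.inRange(hsv,(20,120,100),(35,255,255)));m[:, :212]=0;m[:,320:]=0;m[:180]=0;m[225:]=0
m=cv2.morphologyEx(m,cv2.MORPH_CLOSE,np.ones((9,9)));m=cv2.morphologyEx(m,cv2.MORPH_OPEN,np.ones((7,7)))
c=max(cv2.findContours(m,0,2)[0],key=cv2.contourArea)
r=cv2.boxPoints(cv2.minAreaRect(c));print(r);w=onz("top",r,.054);print(w)
print(np.linalg.norm(w-np.roll(w,1,0),axis=1))
for n,I,b in(("top",T,(222,178,250,200)),("side",S,(270,150,292,175))):
    im=I["im"];m=cv2.inRange(im,(0,0,0),(85,85,85));k=np.zeros_like(m);k[b[1]:b[3],b[0]:b[2]]=m[b[1]:b[3],b[0]:b[2]]
    c=max(cv2.findContours(k,0,2)[0],key=cv2.contourArea);print(n,cv2.boundingRect(c),cv2.minEnclosingCircle(c),cv2.contourArea(c))
E
```

```text
top [ 0.31973301 -0.02463806  1.60471059]
side [ 0.29944144 -0.79000257  0.78639909]
table z -0.00046707685225710893 -0.0003949972717415817
heights cards mm top
[[   1.    2.    1.   -6.   -2.   -1.   -7.   -9.   -4.    2.    1.   -3.    0.   -8.   -1.    0.   -1.   -0.   -0.   -2.   -1.   -0.   -7.    1.   -2.    2.    3.    1.   -5.   -1.   -5.    0.
    -1.    1.   -6.    1.   -2.    3.   -1.    2.    3.    1.]
 [   3.   -0.   10.   -4.   -3.    3.   -1.   -0.    1.    3.    1.    9.   -6.   -2.   -2.    4.   -5.   -8.   -2.   -3.   -9.   -4.   -5.    5.   -3.   -2.  -11.    4.   -5.   -7.    1.    1.
     1.   -8.   -7.    2.    2.   -2.    2.   -3.    1.    0.]
 [   5.   11.    3.    0.    2.    1.   -5.    2.   -1.    3.   -0.    0.   -6.   -6.   -0.    7.   -4.    1.    1.   -4.    2.    5.   -8.   -4.    1.    5.    3.    1.    1.    6.    1.   -2.
    -0.   -3.   -1.   -2.   -2.   -4.    0.    4.   -8.    1.]
 [  -4.   -1.   -5.   -1.    3.    3.   10.    8.    7.    6.    6.   -7.   -3.   -1.    5.    4.   -4.    3.    3.    3.   -5.   -5.    2.   -1.   -0.   -1.   -1.   -1
[... 2333 characters left out ...]
   9.
     5.   48.   51.   54.   54.    2.   -3.   -0.   -4.   -6.]
 [  49.   54.   54.   63.   52.   54.   57.   55.   56.   48.   53.   57.   46.   46.   52.   54.   52.   36.   33.   37.   31.   57.   54.   50.   52.   55.   51.   53.   56.   39.   35.   41.
    43.   50.   53.   57.   54.   58.    0.   -4.    1.   -3.]]
[[216.3193 206.9218]
 [219.5936 178.4361]
 [314.0355 189.2914]
 [310.7612 217.7772]]
[[ 0.5734  0.2221  0.054 ]
 [ 0.6679  0.2114  0.054 ]
 [ 0.624  -0.0972  0.054 ]
 [ 0.5305 -0.0838  0.054 ]]
[0.3089 0.0951 0.3117 0.0945]
top (230, 184, 7, 7) ((233.1666717529297, 187.1666717529297), 3.374835729598999) 28.5
side (279, 158, 6, 10) ((281.0, 162.5), 4.609872341156006) 39.0
```

```bash
python3 - <<'E'
from h import *
np.set_printoptions(precision=4,suppress=True)
f=lambda p,o,s:(np.array(p,float)+.5)/s-.5+np.array(o)
c=f([(65,97),(722,170),(708,303),(50,232)],(210,175),7)
w=onz("top",c,.054);print(w,np.linalg.norm(w-np.roll(w,1,0),axis=1))
# side rim corners: near-end outer corners (180,487),(322,472); far (95,87),(215,78)
cs=f([(215,78),(322,472),(180,487),(95,87)],(240,145),5.7)
ws=onz("side",cs,.054);print(ws,np.linalg.norm(ws-np.roll(ws,1,0),axis=1))
for W in(w,ws):
    y=(W[0]+W[3]-W[1]-W[2])[:2]; y1=(W[0]-W[1])[:2];y2=(W[3]-W[2])[:2]
    cen=W.mean(0); yaw=np.arctan2(y[1],y[0])-np.pi/2
    u=np.array([np.cos(yaw),np.sin(yaw)]);v=np.array([-u[1],u[0]])
    print("cen",cen,"yaw deg",np.degrees(yaw),[np.degrees(np.arctan2(q[1],q[0]))-90 for q in(y1,y2)],"knob pred",cen[:2]+.036*u+.105*v, "card", cen[:2]+.062*u-.035*v)
T=np.load("top0.npz");S=np.load("side0.npz")
# knob centroid with soft threshold
for n,I,b in(("top",T,(224,178,244,198)),("side",S,(272,152,291,174))):
    g=I["im"].astype(int).sum(2);print(n);print(g[b[1]:b[3],b[0]:b[2]]//3)
print(onz("top",[(233.2,187.2),(233.6,187.5)],.086), tri((233.2,187.2),(281.2,158.5)))
# notches at z=.054, crop
print("notches",onz("top",f([(382,122),(470,130),(565,145)],(210,175),7),.046))
E
```

```text
[[ 0.6345  0.2138  0.054 ]
 [ 0.5925 -0.0919  0.054 ]
 [ 0.5303 -0.0836  0.054 ]
 [ 0.5708  0.2208  0.054 ]] [0.0641 0.3087 0.0627 0.3072]
[[ 0.64    0.2128  0.054 ]
 [ 0.5929 -0.0895  0.054 ]
 [ 0.5298 -0.0809  0.054 ]
 [ 0.5758  0.2222  0.054 ]] [0.0649 0.3059 0.0636 0.3066]
cen [0.582  0.0648 0.054 ] yaw deg -7.7027966172910896 [np.float64(-7.828118755883153), np.float64(-7.576859611664716)] knob pred [0.6318 0.164 ] card [0.6388 0.0218]
cen [0.5846 0.0661 0.054 ] yaw deg -8.733818297203484 [np.float64(-8.851161295000551), np.float64(-8.616733555502208)] knob pred [0.6361 0.1645] card [0.6406 0.0221]
top
[[ 92  93  90  94  90  91  94  92  93  89  93  93  93  93  92  87  93  92
   94  92]
 [ 91  90  90  89  95  91  85  91  88  96  89  88  92  87  93  93  90  88
   91  86]
 [ 91  94  89  89  90  92  89  89  89  88  88  90  94  88  88  85  90  85
   87  90]
 [ 92  88  88  91  89  90  86  88  89  88  87  86  88  92  88  91  92  95
   91  91]
 [ 86  91  87  90  88  90  89  90  88  84  91  86  88  93  92  89  86  89
   87  90]
 [ 91  92  88  87  92  86  89  80  80  82  82  84  87  88  9
[... 2510 characters left out ...]
  101]
 [183 182 177 171 164 152 140 127 118 110 106 114 115 114 103 101 101 102
  100]
 [144 145 142 139 134 133 142 154 158 152 152 146 128 108 100 101 101 102
  101]
 [110 116 116 117 115 120 144 172 186 187 183 176 151 117  98 100 102 101
  100]
 [108 109 110 110 107 113 142 176 197 202 202 193 167 127 103  99 101 103
  100]
 [112 110 111 112 105 109 132 171 197 206 207 200 177 142 109  98  98 101
  102]
 [111 112 112 110 107 103 126 163 193 204 207 202 185 152 114  98  98  99
  100]]
[[0.6309 0.1629 0.086 ]
 [0.6299 0.1616 0.086 ]] (array([0.6326, 0.1623, 0.0878]), np.float64(0.004220305865151351))
notches [[ 0.6206  0.0663  0.046 ]
 [ 0.6157  0.0251  0.046 ]
 [ 0.6075 -0.0193  0.046 ]]
```

The three heights at the cards come out at about 15, 47 and 15–20 mm. The middle card is therefore the tall one, and the target notch is at y = -35 mm. The knob is at (0.632, 0.163), and two independent predictions agree within 4 mm. The trough's yaw is about -8.2°.

```bash
cat >> h.py <<'E'
from scipy.spatial.transform import Rotation as Ro
def goto(x,y,z,yawdeg,use_cmd=None):
    """yaw: angle such that jaw axis (tool y) lies along (-sin,cos) of yaw"""
    s=arm.observe(); R=Ro.from_rotvec(s["ee_rot"]).as_matrix(); a=np.radians(yawdeg)
    best=None
    for sg in(1,-1):
        yv=sg*np.array([-np.sin(a),np.cos(a),0]);zv=np.array([0,0,-1.]);xv=np.cross(yv,zv)
        Rt=np.c_[xv,yv,zv]; rv=Ro.from_matrix(R.T@Rt).as_rotvec()
        if best is None or np.linalg.norm(rv)<np.linalg.norm(best[1]): best=(Rt,rv)
    Rt,rv=best; t=Rt.T@(np.array([x,y,z])-s["position"])*100
    print("clock %.2f pos %s F %s width %.3f j7 %.2f"%(s["clock"],s["position"].round(4),s["force"].round(2),s["width"],s["joints"][6]))
    print("turn units(6deg)",(np.degrees(rv)/6).round(2),"then shift cm",t.round(2), "norm",np.linalg.norm(t).round(2))
E
python3 - <<'E'
from h import *
goto(.632,.163,.200,-8.2); print(arm.finger_overhang)
print(Ro.from_rotvec(arm.observe()["ee_rot"]).as_matrix().round(3))
E
```

```text
clock 0.10 pos [0.1581 0.6042 0.248 ] F [0.23 0.25 0.65] width 1.002 j7 -0.08
turn units(6deg) [-0.01  0.   -1.08] then shift cm [-53.2  -36.91   4.8 ] norm 64.93
0.022
[[-0.967  0.253 -0.   ]
 [ 0.253  0.967 -0.001]
 [-0.    -0.001 -1.   ]]
```

step_arm:
  plan:
    - {"wz": -0.54}
    - {"wz": -0.54}
    - {"tx": -1.5, "ty": -1.0, "tz": 0.1, "hand": 1}
    - {"tx": -2.9, "ty": -2.0, "tz": 0.2}
    - {"tx": -2.9, "ty": -2.0, "tz": 0.2}
    - {"tx": -2.9, "ty": -2.0, "tz": 0.2}
    - {"tx": -2.9, "ty": -2.0, "tz": 0.2}
    - {"tx": -2.9, "ty": -2.0, "tz": 0.2}
    - {"tx": -2.9, "ty": -2.0, "tz": 0.2}
    - {"tx": -2.9, "ty": -2.0, "tz": 0.2}

```text
invalid input at $.plan[0]: expected keys wx, wy, wz, tx, ty, tz, hand
```

step_arm:
  plan:
    - {"tx": -2.9, "ty": -2.0, "tz": 0.2}
    - {"tx": -2.9, "ty": -2.0, "tz": 0.2}
    - {"tx": -2.9, "ty": -2.0, "tz": 0.2}
    - {"tx": -2.9, "ty": -2.0, "tz": 0.2}
    - {"tx": -2.9, "ty": -2.0, "tz": 0.2}
    - {"tx": -2.9, "ty": -2.0, "tz": 0.2}
    - {"tx": -2.9, "ty": -2.0, "tz": 0.2}
    - {"tx": -2.9, "ty": -2.0, "tz": 0.2}
    - {"tx": -2.9, "ty": -2.0, "tz": 0.2}
    - {"tx": -1.5, "ty": -1.0, "tz": 0.1}

```text
invalid input at $.plan[0]: expected keys wx, wy, wz, tx, ty, tz, hand
```

```bash
python3 - <<'E'
from h import *
goto(.632,.163,.200,-8.2)
E
```

```text
clock 0.10 pos [0.1581 0.6042 0.248 ] F [0.23 0.25 0.65] width 1.002 j7 -0.08
turn units(6deg) [-0.01  0.   -1.08] then shift cm [-53.2  -36.91   4.8 ] norm 64.93
```

All keys are needed in every row.

step_arm:
  plan:
    - {"wx": 0, "wy": 0, "wz": -0.54, "tx": 0, "ty": 0, "tz": 0, "hand": 1}
    - {"wx": 0, "wy": 0, "wz": -0.54, "tx": 0, "ty": 0, "tz": 0, "hand": 1}
    - {"wx": 0, "wy": 0, "wz": 0, "tx": -1.5, "ty": -1.0, "tz": 0.1, "hand": 1}
    - {"wx": 0, "wy": 0, "wz": 0, "tx": -2.9, "ty": -2.0, "tz": 0.2, "hand": 1}
    - {"wx": 0, "wy": 0, "wz": 0, "tx": -2.9, "ty": -2.0, "tz": 0.2, "hand": 1}
    - {"wx": 0, "wy": 0, "wz": 0, "tx": -2.9, "ty": -2.0, "tz": 0.2, "hand": 1}
    - {"wx": 0, "wy": 0, "wz": 0, "tx": -2.9, "ty": -2.0, "tz": 0.2, "hand": 1}
    - {"wx": 0, "wy": 0, "wz": 0, "tx": -2.9, "ty": -2.0, "tz": 0.2, "hand": 1}
    - {"wx": 0, "wy": 0, "wz": 0, "tx": -2.9, "ty": -2.0, "tz": 0.2, "hand": 1}
    - {"wx": 0, "wy": 0, "wz": 0, "tx": -2.9, "ty": -2.0, "tz": 0.2, "hand": 1}

```text
clock: 0.93
position: [0.3535, 0.4236, 0.2334]
ee_rot: [-0.224, -3.133, 0.001]
force: [0.9, 0.3, -1.1]
width: 0.998
```

step_arm:
  plan:
    - {"wx": 0, "wy": 0, "wz": 0, "tx": -2.9, "ty": -2.0, "tz": 0.2, "hand": 1}
    - {"wx": 0, "wy": 0, "wz": 0, "tx": -2.9, "ty": -2.0, "tz": 0.2, "hand": 1}
    - {"wx": 0, "wy": 0, "wz": 0, "tx": -2.9, "ty": -2.0, "tz": 0.2, "hand": 1}
    - {"wx": 0, "wy": 0, "wz": 0, "tx": -2.9, "ty": -2.0, "tz": 0.2, "hand": 1}
    - {"wx": 0, "wy": 0, "wz": 0, "tx": -2.9, "ty": -2.0, "tz": 0.2, "hand": 1}
    - {"wx": 0, "wy": 0, "wz": 0, "tx": -2.9, "ty": -2.0, "tz": 0.2, "hand": 1}
    - {"wx": 0, "wy": 0, "wz": 0, "tx": -2.9, "ty": -2.0, "tz": 0.2, "hand": 1}
    - {"wx": 0, "wy": 0, "wz": 0, "tx": -2.9, "ty": -2.0, "tz": 0.2, "hand": 1}
    - {"wx": 0, "wy": 0, "wz": 0, "tx": -2.9, "ty": -2.0, "tz": 0.2, "hand": 1}
    - {"wx": 0, "wy": 0, "wz": 0, "tx": -1.5, "ty": -1.0, "tz": 0.1, "hand": 1}

```text
clock: 1.77
position: [0.6014, 0.193, 0.2141]
ee_rot: [0.231, 3.132, -0.004]
force: [0.4, -0.7, -0.2]
width: 1.004
```

```bash
python3 - <<'E'
from h import *
goto(.632,.163,.200,-8.2)
E
```

```text
clock 1.77 pos [0.6014 0.193  0.2141] F [ 0.44 -0.71 -0.21] width 1.004 j7 1.11
turn units(6deg) [-0.02  0.01 -0.04] then shift cm [-3.46 -2.54  1.41] norm 4.51
```

step_arm:
  plan:
    - {"wx": 0, "wy": 0, "wz": 0, "tx": -1.7, "ty": -1.3, "tz": 0, "hand": 1}
    - {"wx": 0, "wy": 0, "wz": 0, "tx": -1.7, "ty": -1.2, "tz": 0, "hand": 1}
    - {"wx": 0, "wy": 0, "wz": 0, "tx": 0, "ty": 0, "tz": 1, "hand": 1}
    - {"wx": 0, "wy": 0, "wz": 0, "tx": 0, "ty": 0, "tz": 2, "hand": 1}
    - {"wx": 0, "wy": 0, "wz": 0, "tx": 0, "ty": 0, "tz": 2, "hand": 1}
    - {"wx": 0, "wy": 0, "wz": 0, "tx": 0, "ty": 0, "tz": 2, "hand": 1}
    - {"wx": 0, "wy": 0, "wz": 0, "tx": 0, "ty": 0, "tz": 1.9, "hand": 1}
    - {"wx": 0, "wy": 0, "wz": 0, "tx": 0, "ty": 0, "tz": 0.5, "hand": 1}
    - {"wx": 0, "wy": 0, "wz": 0, "tx": 0, "ty": 0, "tz": 0, "hand": 1}
    - {"wx": 0, "wy": 0, "wz": 0, "tx": 0, "ty": 0, "tz": 0, "hand": 1}

```text
clock: 2.6
position: [0.6289, 0.1685, 0.121]
ee_rot: [-0.224, -3.133, -0.0]
force: [0.3, 0.6, 1.1]
width: 1.0
```

```bash
python3 - <<'E'
from h import *
goto(.632,.163,.084,-8.2)
for n in("side","top"):
    im,d=arm.get_image(n)
    p=proj(n,[.632,.163,.08])[0].astype(int)
    w=im[max(0,p[1]-50):p[1]+50,p[0]-65:p[0]+65,::-1]; cv2.imwrite(f"pics/{n}1.png",cv2.resize(w,None,fx=5,fy=5,interpolation=cv2.INTER_CUBIC))
E
```

```text
clock 2.60 pos [0.6289 0.1685 0.121 ] F [0.34 0.58 1.11] width 1.000 j7 1.18
turn units(6deg) [-0. -0.  0.] then shift cm [-0.39 -0.5   3.7 ] norm 3.76
```

View pics/side1.png

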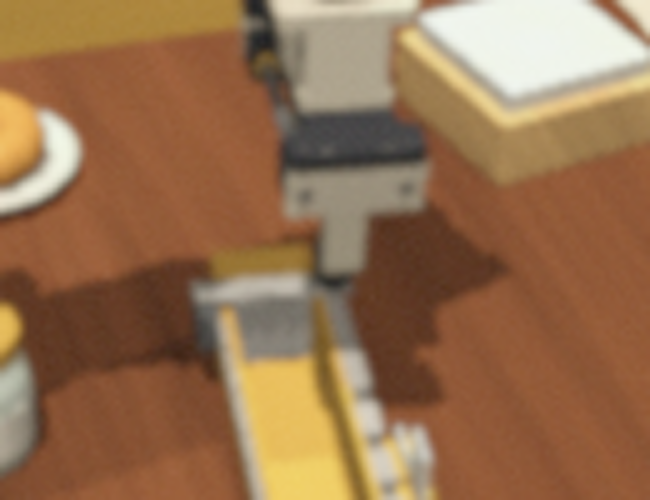

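The near finger covers the knob at about (335,275), and the gripper straddles it over the rail. I'll correct sideways, descend and close.

step_arm:
  plan:
    - {"wx": 0, "wy": 0, "wz": 0, "tx": -0.4, "ty": -0.5, "tz": 0, "hand": 1}
    - {"wx": 0, "wy": 0, "wz": 0, "tx": 0, "ty": 0, "tz": 1, "hand": 1}
    - {"wx": 0, "wy": 0, "wz": 0, "tx": 0, "ty": 0, "tz": 1, "hand": 1}
    - {"wx": 0, "wy": 0, "wz": 0, "tx": 0, "ty": 0, "tz": 1, "hand": 1}
    - {"wx": 0, "wy": 0, "wz": 0, "tx": 0, "ty": 0, "tz": 0.7, "hand": 1}
    - {"wx": 0, "wy": 0, "wz": 0, "tx": 0, "ty": 0, "tz": 0, "hand": 1}
    - {"wx": 0, "wy": 0, "wz": 0, "tx": 0, "ty": 0, "tz": 0, "hand": 0.5}
    - {"wx": 0, "wy": 0, "wz": 0, "tx": 0, "ty": 0, "tz": 0, "hand": 0.4}
    - {"wx": 0, "wy": 0, "wz": 0, "tx": 0, "ty": 0, "tz": 0, "hand": 0.35}
    - {"wx": 0, "wy": 0, "wz": 0, "tx": 0, "ty": 0, "tz": 0, "hand": 0.35}
  force: 10

```text
clock: 3.53
position: [0.6324, 0.1629, 0.0842]
ee_rot: [0.224, 3.133, 0.001]
force: [-0.3, 0.5, -0.5]
width: 0.764
```

step_arm:
  plan:
    - {"wx": 0, "wy": 0, "wz": 0, "tx": 0, "ty": 0, "tz": 0, "hand": 0.3}
    - {"wx": 0, "wy": 0, "wz": 0, "tx": 0, "ty": 0, "tz": 0, "hand": 0.25}
    - {"wx": 0, "wy": 0, "wz": 0, "tx": 0, "ty": 0, "tz": 0, "hand": 0.2}
    - {"wx": 0, "wy": 0, "wz": 0, "tx": 0, "ty": 0, "tz": 0, "hand": 0.2}
    - {"wx": 0, "wy": 0, "wz": 0, "tx": 0, "ty": 0, "tz": 0, "hand": 0.15}
    - {"wx": 0, "wy": 0, "wz": 0, "tx": 0, "ty": 0, "tz": 0, "hand": 0.15}
    - {"wx": 0, "wy": 0, "wz": 0, "tx": 0, "ty": 0, "tz": 0, "hand": 0.15}
    - {"wx": 0, "wy": 0, "wz": 0, "tx": 0, "ty": 0, "tz": 0, "hand": 0.15}
    - {"wx": 0, "wy": 0, "wz": 0, "tx": 0, "ty": 0, "tz": 0, "hand": 0.15}
    - {"wx": 0, "wy": 0, "wz": 0, "tx": 0, "ty": 0, "tz": 0, "hand": 0.15}
  force: 15

```text
clock: 4.37
position: [0.6321, 0.1629, 0.0837]
ee_rot: [0.224, 3.134, 0.0]
force: [-0.3, 0.7, -0.2]
width: 0.255
```

```bash
python3 - <<'E'
from h import *
goto(.632,.163,.084,-8.2);print(arm.observe()["ft_torque"])
E
```

```text
clock 4.37 pos [0.6321 0.1629 0.0837] F [-0.28  0.66 -0.15] width 0.255 j7 1.20
turn units(6deg) [0.   0.   0.01] then shift cm [ 0.01  0.   -0.03] norm 0.03
[ 0.27974147 -0.0475136   0.00908561]
```

The opening is 23.5 mm, so the knob is gripped with hardly any side force. Now I'll lift 22 mm and slide 140 mm along -y.

step_arm:
  plan:
    - {"wx": 0, "wy": 0, "wz": 0, "tx": 0, "ty": 0, "tz": -0.6, "hand": 0.15}
    - {"wx": 0, "wy": 0, "wz": 0, "tx": 0, "ty": 0, "tz": -0.8, "hand": 0.15}
    - {"wx": 0, "wy": 0, "wz": 0, "tx": 0, "ty": 0, "tz": -0.8, "hand": 0.15}
    - {"wx": 0, "wy": 0, "wz": 0, "tx": 0, "ty": 0, "tz": 0, "hand": 0.15}
    - {"wx": 0, "wy": 0, "wz": 0, "tx": 0, "ty": 0, "tz": 0, "hand": 0.15}
    - {"wx": 0, "wy": 0, "wz": 0, "tx": 0, "ty": -0.5, "tz": 0, "hand": 0.15}
    - {"wx": 0, "wy": 0, "wz": 0, "tx": 0, "ty": -1, "tz": 0, "hand": 0.15}
    - {"wx": 0, "wy": 0, "wz": 0, "tx": 0, "ty": -1, "tz": 0, "hand": 0.15}
    - {"wx": 0, "wy": 0, "wz": 0, "tx": 0, "ty": -1, "tz": 0, "hand": 0.15}
    - {"wx": 0, "wy": 0, "wz": 0, "tx": 0, "ty": 0, "tz": 0, "hand": 0.15}

```text
clock: 5.2
position: [0.6266, 0.1237, 0.1055]
ee_rot: [-0.23, -3.132, 0.004]
force: [0.2, -1.9, -0.8]
width: 0.259
```

```bash
python3 - <<'E'
from h import *
a=np.radians(-8.2);v=np.array([-np.sin(a),np.cos(a)])
p=np.array([.6321,.1629])-.14*v;print(p)
goto(p[0],p[1],.106,-8.2);print(arm.observe()["ft_torque"])
E
```

```text
[0.61213195 0.02433133]
clock 5.20 pos [0.6266 0.1237 0.1055] F [ 0.15 -1.89 -0.84] width 0.259 j7 1.25
turn units(6deg) [-0.02 -0.01 -0.03] then shift cm [ 1.000e-02 -1.004e+01 -5.000e-02] norm 10.04
[-0.20330377  0.05570635  0.08687365]
```

step_arm:
  plan:
    - {"wx": 0, "wy": 0, "wz": 0, "tx": 0, "ty": -1, "tz": 0, "hand": 0.15}
    - {"wx": 0, "wy": 0, "wz": 0, "tx": 0, "ty": -1.5, "tz": 0, "hand": 0.15}
    - {"wx": 0, "wy": 0, "wz": 0, "tx": 0, "ty": -1.5, "tz": 0, "hand": 0.15}
    - {"wx": 0, "wy": 0, "wz": 0, "tx": 0, "ty": -1.5, "tz": 0, "hand": 0.15}
    - {"wx": 0, "wy": 0, "wz": 0, "tx": 0, "ty": -1.5, "tz": 0, "hand": 0.15}
    - {"wx": 0, "wy": 0, "wz": 0, "tx": 0, "ty": -1.5, "tz": 0, "hand": 0.15}
    - {"wx": 0, "wy": 0, "wz": 0, "tx": 0, "ty": -1, "tz": 0, "hand": 0.15}
    - {"wx": 0, "wy": 0, "wz": 0, "tx": 0, "ty": 0, "tz": 0, "hand": 0.15}
    - {"wx": 0, "wy": 0, "wz": 0, "tx": 0, "ty": 0, "tz": 0, "hand": 0.15}
    - {"wx": 0, "wy": 0, "wz": 0, "tx": 0, "ty": 0, "tz": 0, "hand": 0.15}

```text
clock: 6.03
position: [0.6138, 0.0347, 0.1057]
ee_rot: [0.223, 3.133, 0.001]
force: [1.7, -0.8, -1.0]
width: 0.258
```

step_arm:
  plan:
    - {"wx": 0, "wy": 0, "wz": 0, "tx": 0, "ty": 0, "tz": 0, "hand": 0.15}
    - {"wx": 0, "wy": 0, "wz": 0, "tx": 0, "ty": 0, "tz": 0, "hand": 0.15}
    - {"wx": 0, "wy": 0, "wz": 0, "tx": 0, "ty": 0, "tz": 0, "hand": 0.15}
    - {"wx": 0, "wy": 0, "wz": 0, "tx": 0, "ty": 0, "tz": 0, "hand": 0.15}
    - {"wx": 0, "wy": 0, "wz": 0, "tx": 0, "ty": 0, "tz": 0, "hand": 0.15}
    - {"wx": 0, "wy": 0, "wz": 0, "tx": 0, "ty": 0, "tz": 0, "hand": 0.15}
    - {"wx": 0, "wy": 0, "wz": 0, "tx": 0, "ty": 0, "tz": 0, "hand": 0.15}
    - {"wx": 0, "wy": 0, "wz": 0, "tx": 0, "ty": 0, "tz": 0, "hand": 0.15}
    - {"wx": 0, "wy": 0, "wz": 0, "tx": 0, "ty": 0, "tz": 0, "hand": 0.15}
    - {"wx": 0, "wy": 0, "wz": 0, "tx": 0, "ty": 0, "tz": 0, "hand": 0.15}

```text
clock: 6.87
position: [0.6136, 0.0341, 0.1058]
ee_rot: [0.224, 3.133, 0.0]
force: [2.1, -0.4, -1.2]
width: 0.256
```

```bash
python3 - <<'E'
from h import *
goto(.6121,.0243,.106,-8.2);print(arm.observe()["ft_torque"])
for n in("side","top"):
    im,d=arm.get_image(n)
    p=proj(n,[.612,.05,.08])[0].astype(int)
    w=im[max(0,p[1]-60):p[1]+60,p[0]-65:p[0]+65,::-1]; cv2.imwrite(f"pics/{n}2.png",cv2.resize(w,None,fx=5,fy=5,interpolation=cv2.INTER_CUBIC))
E
```

```text
clock 6.87 pos [0.6136 0.0341 0.1058] F [ 2.14 -0.42 -1.2 ] width 0.256 j7 1.39
turn units(6deg) [0. 0. 0.] then shift cm [ 0.01 -0.99 -0.02] norm 0.99
[ 0.01337924 -0.36398948 -0.07082862]
```

View pics/side2.png

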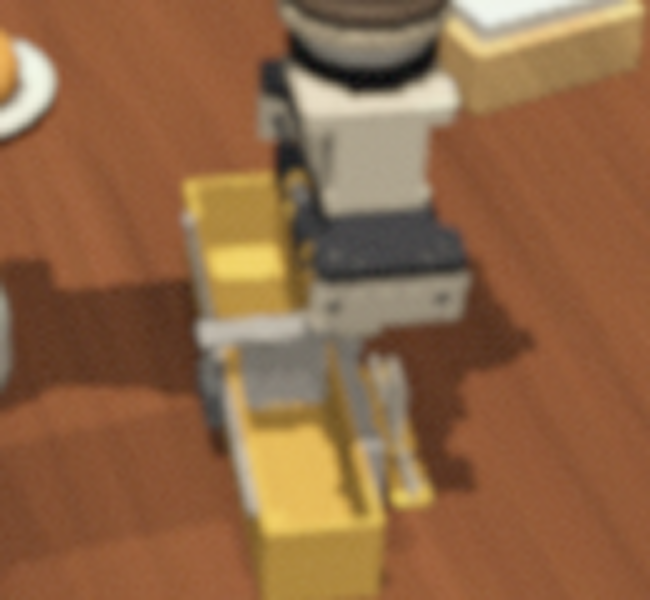

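step_arm:
  plan:
    - {"wx": 0, "wy": 0, "wz": 0, "tx": -0.1, "ty": -0.5, "tz": 0, "hand": 0.15}
    - {"wx": 0, "wy": 0, "wz": 0, "tx": 0, "ty": -0.5, "tz": 0, "hand": 0.15}
    - {"wx": 0, "wy": 0, "wz": 0, "tx": 0, "ty": 0, "tz": 0, "hand": 0.15}
    - {"wx": 0, "wy": 0, "wz": 0, "tx": 0, "ty": 0, "tz": 0, "hand": 0.15}
    - {"wx": 0, "wy": 0, "wz": 0, "tx": 0, "ty": 0, "tz": 0.3, "hand": 0.15}
    - {"wx": 0, "wy": 0, "wz": 0, "tx": 0, "ty": 0, "tz": 0.3, "hand": 0.15}
    - {"wx": 0, "wy": 0, "wz": 0, "tx": 0, "ty": 0, "tz": 0.3, "hand": 0.15}
    - {"wx": 0, "wy": 0, "wz": 0, "tx": 0, "ty": 0, "tz": 0.2, "hand": 0.15}
    - {"wx": 0, "wy": 0, "wz": 0, "tx": 0, "ty": 0, "tz": 0, "hand": 0.15}
    - {"wx": 0, "wy": 0, "wz": 0, "tx": 0, "ty": 0, "tz": 0, "hand": 0.15}

```text
clock: 7.8
position: [0.6127, 0.0243, 0.0943]
ee_rot: [-0.224, -3.132, -0.0]
force: [-4.4, 0.8, -1.6]
width: 0.256
```

```bash
python3 - <<'E'
from h import *
goto(.6121,.0243,.084,-8.2);print(arm.observe()["ft_torque"])
E
```

```text
clock 7.80 pos [0.6127 0.0243 0.0943] F [-4.41  0.82 -1.56] width 0.256 j7 1.41
turn units(6deg) [ 0.   -0.01  0.01] then shift cm [ 0.06 -0.01  1.03] norm 1.03
[ 0.10264464  0.90559664 -0.05143207]
```

At a lift of 10.6 mm there is no upward force, so the tooth is inside the notch. I'll lower it almost home and let go.

step_arm:
  plan:
    - {"wx": 0, "wy": 0, "wz": 0, "tx": 0.07, "ty": 0, "tz": 0.3, "hand": 0.15}
    - {"wx": 0, "wy": 0, "wz": 0, "tx": 0, "ty": 0, "tz": 0.3, "hand": 0.15}
    - {"wx": 0, "wy": 0, "wz": 0, "tx": 0, "ty": 0, "tz": 0.3, "hand": 0.15}
    - {"wx": 0, "wy": 0, "wz": 0, "tx": 0, "ty": 0, "tz": 0, "hand": 0.15}
    - {"wx": 0, "wy": 0, "wz": 0, "tx": 0, "ty": 0, "tz": 0, "hand": 0.15}
    - {"wx": 0, "wy": 0, "wz": 0, "tx": 0, "ty": 0, "tz": 0, "hand": 0.3}
    - {"wx": 0, "wy": 0, "wz": 0, "tx": 0, "ty": 0, "tz": 0, "hand": 0.4}
    - {"wx": 0, "wy": 0, "wz": 0, "tx": 0, "ty": 0, "tz": 0, "hand": 0.5}
    - {"wx": 0, "wy": 0, "wz": 0, "tx": 0, "ty": 0, "tz": 0, "hand": 0.6}
    - {"wx": 0, "wy": 0, "wz": 0, "tx": 0, "ty": 0, "tz": 0, "hand": 0.6}

```text
clock: 8.63
position: [0.6129, 0.024, 0.086]
ee_rot: [0.224, 3.133, 0.0]
force: [0.9, -0.2, -0.0]
width: 0.543
```

step_arm:
  plan:
    - {"wx": 0, "wy": 0, "wz": 0, "tx": 0, "ty": 0, "tz": 0, "hand": 0.7}
    - {"wx": 0, "wy": 0, "wz": 0, "tx": 0, "ty": 0, "tz": 0, "hand": 0.8}
    - {"wx": 0, "wy": 0, "wz": 0, "tx": 0, "ty": 0, "tz": -0.5, "hand": 0.8}
    - {"wx": 0, "wy": 0, "wz": 0, "tx": 0, "ty": 0, "tz": -1.5, "hand": 0.8}
    - {"wx": 0, "wy": 0, "wz": 0, "tx": 0, "ty": 0, "tz": -2, "hand": 0.8}
    - {"wx": 0, "wy": 0, "wz": 0, "tx": 0, "ty": 0, "tz": -2, "hand": 0.8}
    - {"wx": 0, "wy": 0, "wz": 0, "tx": 0, "ty": 0, "tz": -2, "hand": 0.8}
    - {"wx": 0, "wy": 0, "wz": 0, "tx": 0, "ty": 0, "tz": -2, "hand": 1}
    - {"wx": 0, "wy": 0, "wz": 0, "tx": 0, "ty": 0, "tz": -2, "hand": 1}
    - {"wx": 0, "wy": 0, "wz": 0, "tx": 0, "ty": 0, "tz": -1, "hand": 1}

```text
clock: 9.47
position: [0.6134, 0.0241, 0.2187]
ee_rot: [0.224, 3.13, 0.001]
force: [-0.1, 0.3, -0.2]
width: 0.968
```

```bash
python3 - <<'E'
from h import *
np.set_printoptions(precision=4,suppress=True)
goto(.6121,.0243,.2,-8.2)
# tin pose from first images
f=lambda p,o,s:(np.array(p,float)+.5)/s-.5+np.array(o)
c=f([(108,72),(258,56),(275,160),(122,182)],(365,230),8)
cs=f([(610-400,78),(693-400,240),(568-400,287),(482-400,122)],(240,300),7) # far-right, near-right, near-left, far-left
for n,c in(("top",c),("side",cs)):
    w=onz(n,c,.042);print(n,w,"sizes",np.linalg.norm(w-np.roll(w,1,0),axis=1),"cen",w.mean(0))
    for a,b in((0,1),(3,2)):
        d=w[a]-w[b];print(np.degrees(np.arctan2(d[1],d[0]))-90)
for n in("side","top"):
    im,d=arm.get_image(n)
    np.savez(f"{n}3.npz",im=im,d=d)
    p=proj(n,[.612,.05,.08])[0].astype(int)
    w=im[max(0,p[1]-60):p[1]+60,p[0]-65:p[0]+65,::-1]; cv2.imwrite(f"pics/{n}3.png",cv2.resize(w,None,fx=5,fy=5,interpolation=cv2.INTER_CUBIC))
E
```

```text
clock 9.47 pos [0.6134 0.0241 0.2187] F [-0.09  0.33 -0.17] width 0.968 j7 1.38
turn units(6deg) [0.01 0.03 0.  ] then shift cm [0.13 0.   1.87] norm 1.87
top [[ 0.4593 -0.2995  0.042 ]
 [ 0.4644 -0.3602  0.042 ]
 [ 0.4223 -0.3647  0.042 ]
 [ 0.4149 -0.3029  0.042 ]] sizes [0.0446 0.0609 0.0423 0.0622] cen [ 0.4402 -0.3318  0.042 ]
4.792150258228034
6.873934404095195
side [[ 0.4587 -0.3009  0.042 ]
 [ 0.4654 -0.3612  0.042 ]
 [ 0.4265 -0.3654  0.042 ]
 [ 0.4176 -0.305   0.042 ]] sizes [0.0413 0.0606 0.0391 0.0611] cen [ 0.442  -0.3331  0.042 ]
6.307038782481953
8.400657828614342
```

View pics/side3.png

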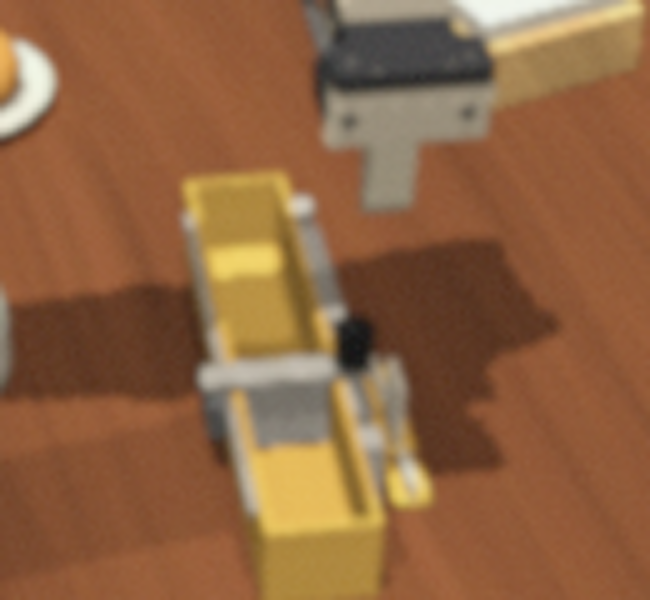

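```bash
python3 - <<'E'
from h import *
np.set_printoptions(precision=2,suppress=True)
K=np.array([.6126,.0243]);a=np.radians(-8.2);u=np.array([np.cos(a),np.sin(a)]);v=np.array([-u[1],u[0]])
p0=proj("side",[.612,.05,.08])[0].astype(int);o=np.array([p0[0]-65,max(0,p0[1]-60)])
q0=proj("top",[.612,.05,.08])[0].astype(int);oq=np.array([q0[0]-65,max(0,q0[1]-60)])
k=np.array([[*K,.062],[*K,.086],[*K,.102],[*K,.078]])
print("knob bottom,top side",(proj("side",k)-o)*5,"top",(proj("top",k)-oq)*5)
for dy in(.04,0,-.04):
    c=K+.026*u+dy*v
    X=[[*c,.0],[*c,.016],[*c,.048]]
    print(dy,"side",((proj("side",X)-o)*5).round().tolist(),"top",((proj("top",X)-oq)*5).round().tolist(), proj("top",X).round(1).tolist())
Q=cloud("side",np.load("side3.npz")["d"])
# pts of the card: near, z>25mm, outside rail
d=Q[...,:2]-K; x=d@u; y=d@v
m=(x>.018)&(x<.036)&(abs(y)<.07)&(Q[...,2]>.025)&(Q[...,2]<.06)
print(m.sum(),"card y rel knob mm:",np.median(y[m])*1000,np.percentile(y[m],[5,95])*1000)
m=(abs(x)<.013)&(abs(y)<.015)&(Q[...,2]>.05)
print("knob z max",np.percentile(Q[...,2][m],[50,95])*1000)
m=(x<-.018)&(x>-.055)&(abs(y)<.012)&(Q[...,2]>.05); print("arm top z (62 if home)",np.median(Q[...,2][m])*1000, m.sum(), np.median(y[m])*1000)
E
```

```text
knob bottom,top side [[344.82 358.82]
 [346.79 324.3 ]
 [348.14 300.75]
 [346.13 335.92]] top [[368.98 305.86]
 [367.66 298.88]
 [366.75 294.11]
 [368.1  301.23]]
0.04 side [[371.0, 393.0], [373.0, 372.0], [376.0, 329.0]] top [[318.0, 278.0], [317.0, 274.0], [314.0, 264.0]] [[266.7, 187.7], [266.4, 186.8], [265.8, 184.8]]
0 side [[385.0, 439.0], [387.0, 418.0], [390.0, 374.0]] top [[377.0, 285.0], [376.0, 281.0], [375.0, 271.0]] [[278.4, 189.1], [278.2, 188.1], [277.9, 186.2]]
-0.04 side [[400.0, 488.0], [402.0, 466.0], [405.0, 422.0]] top [[436.0, 292.0], [436.0, 288.0], [435.0, 278.0]] [[290.1, 190.4], [290.1, 189.5], [290.0, 187.6]]
27 card y rel knob mm: -1.9051788711289785 [-15.23  13.75]
knob z max [ 74.86 347.1 ]
arm top z (62 if home) 393.30483765906456 313 -4.740662298745502
```

View pics/top3.png

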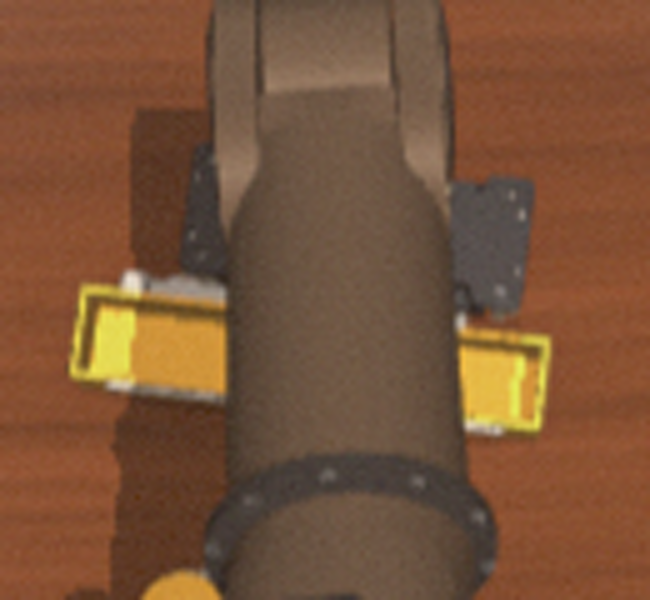

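The knob is at (355,340) in the side crop. The prediction for a fully home divider is (346,341), and a raised one would sit about 23 px higher, so it is home and opposite the tall card, which is 2 mm off along y. Next is the tin, at about (0.441, -0.3325) with yaw 6.6°; both views give 42×61 mm within 3 mm.

```bash
python3 - <<'E'
from h import *
goto(.441,-.3325,.2,6.6-90)
E
```

```text
clock 9.57 pos [0.6136 0.0241 0.2177] F [ 0.55 -0.86 -0.06] width 0.993 j7 1.38
turn units(6deg) [ 0.03  0.02 12.54] then shift cm [-33.44 -21.24   1.77] norm 39.66
```

step_arm:
  plan:
    - {"wx": 0, "wy": 0, "wz": 0.96, "tx": 0, "ty": 0, "tz": 0, "hand": 1}
    - {"wx": 0, "wy": 0, "wz": 0.96, "tx": 0, "ty": 0, "tz": 0, "hand": 1}
    - {"wx": 0, "wy": 0, "wz": 0.96, "tx": 0, "ty": 0, "tz": 0, "hand": 1}
    - {"wx": 0, "wy": 0, "wz": 0.96, "tx": 0, "ty": 0, "tz": 0, "hand": 1}
    - {"wx": 0, "wy": 0, "wz": 0.96, "tx": 0, "ty": 0, "tz": 0, "hand": 1}
    - {"wx": 0, "wy": 0, "wz": 0.96, "tx": 0, "ty": 0, "tz": 0, "hand": 1}
    - {"wx": 0, "wy": 0, "wz": 0.96, "tx": 0, "ty": 0, "tz": 0, "hand": 1}
    - {"wx": 0, "wy": 0, "wz": 0.96, "tx": 0, "ty": 0, "tz": 0, "hand": 1}
    - {"wx": 0, "wy": 0, "wz": 0.96, "tx": 0, "ty": 0, "tz": 0, "hand": 1}
    - {"wx": 0, "wy": 0, "wz": 0.96, "tx": 0, "ty": 0, "tz": 0, "hand": 1}

```text
clock: 10.4
position: [0.6117, 0.0241, 0.2141]
ee_rot: [-1.712, -2.632, 0.002]
force: [-0.6, -0.7, -0.3]
width: 0.998
```

step_arm:
  plan:
    - {"wx": 0, "wy": 0, "wz": 0.96, "tx": 0, "ty": 0, "tz": 0, "hand": 1}
    - {"wx": 0, "wy": 0, "wz": 0.96, "tx": 0, "ty": 0, "tz": 0, "hand": 1}
    - {"wx": 0, "wy": 0, "wz": 0.96, "tx": 0, "ty": 0, "tz": 0, "hand": 1}
    - {"wx": 0, "wy": 0, "wz": 0, "tx": -2.4, "ty": -1.5, "tz": 0.1, "hand": 1}
    - {"wx": 0, "wy": 0, "wz": 0, "tx": -2.4, "ty": -1.5, "tz": 0.1, "hand": 1}
    - {"wx": 0, "wy": 0, "wz": 0, "tx": -2.4, "ty": -1.5, "tz": 0.1, "hand": 1}
    - {"wx": 0, "wy": 0, "wz": 0, "tx": -2.4, "ty": -1.5, "tz": 0.1, "hand": 1}
    - {"wx": 0, "wy": 0, "wz": 0, "tx": -2.4, "ty": -1.5, "tz": 0.1, "hand": 1}
    - {"wx": 0, "wy": 0, "wz": 0, "tx": -2.4, "ty": -1.5, "tz": 0.1, "hand": 1}
    - {"wx": 0, "wy": 0, "wz": 0, "tx": -2.4, "ty": -1.5, "tz": 0.1, "hand": 1}

```text
clock: 11.23
position: [0.5271, -0.1563, 0.2073]
ee_rot: [-2.082, -2.351, 0.002]
force: [0.7, -0.7, 0.3]
width: 1.0
```

step_arm:
  plan:
    - {"wx": 0, "wy": 0, "wz": 0, "tx": -2.4, "ty": -1.5, "tz": 0.1, "hand": 1}
    - {"wx": 0, "wy": 0, "wz": 0, "tx": -2.4, "ty": -1.5, "tz": 0.1, "hand": 1}
    - {"wx": 0, "wy": 0, "wz": 0, "tx": -2.4, "ty": -1.5, "tz": 0.1, "hand": 1}
    - {"wx": 0, "wy": 0, "wz": 0, "tx": -2.4, "ty": -1.5, "tz": 0.1, "hand": 1}
    - {"wx": 0, "wy": 0, "wz": 0, "tx": -2.4, "ty": -1.5, "tz": 0.1, "hand": 1}
    - {"wx": 0, "wy": 0, "wz": 0, "tx": -2.4, "ty": -1.5, "tz": 0.1, "hand": 1}
    - {"wx": 0, "wy": 0, "wz": 0, "tx": -1.5, "ty": -1.0, "tz": 0.1, "hand": 1}
    - {"wx": 0, "wy": 0, "wz": 0, "tx": 0, "ty": 0, "tz": 0, "hand": 1}
    - {"wx": 0, "wy": 0, "wz": 0, "tx": 0, "ty": 0, "tz": 0, "hand": 1}
    - {"wx": 0, "wy": 0, "wz": 0, "tx": 0, "ty": 0, "tz": 0, "hand": 1}

```text
clock: 12.07
position: [0.4486, -0.3242, 0.2008]
ee_rot: [-2.081, -2.351, -0.0]
force: [0.4, 0.9, -0.2]
width: 0.999
```

```bash
python3 - <<'E'
from h import *
goto(.441,-.3325,.1,6.6-90)
for n in("side","top"):
    im,d=arm.get_image(n)
    cv2.imwrite(f"pics/{n}4.png",im[:,:,::-1])
E
```

```text
clock 12.07 pos [ 0.4486 -0.3242  0.2008] F [ 0.43  0.93 -0.19] width 0.999 j7 0.91
turn units(6deg) [-0.01 -0.01  0.06] then shift cm [-0.74 -0.85 10.08] norm 10.14
```

View pics/side4.png

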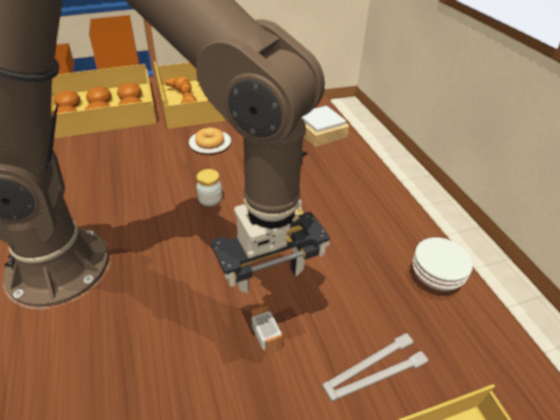

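View pics/top4.png

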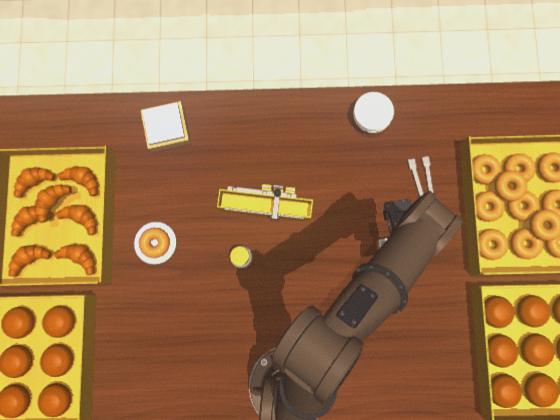

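The gripper is above and beyond the tin, which is at (266,328) in the side view. The top view shows the divider at (278,192), with the knob beside the tall card. I'll correct and descend.

step_arm:
  plan:
    - {"wx": 0, "wy": 0, "wz": 0.06, "tx": -0.7, "ty": -0.9, "tz": 0, "hand": 1}
    - {"wx": 0, "wy": 0, "wz": 0, "tx": 0, "ty": 0, "tz": 1.5, "hand": 1}
    - {"wx": 0, "wy": 0, "wz": 0, "tx": 0, "ty": 0, "tz": 2.5, "hand": 1}
    - {"wx": 0, "wy": 0, "wz": 0, "tx": 0, "ty": 0, "tz": 2.5, "hand": 1}
    - {"wx": 0, "wy": 0, "wz": 0, "tx": 0, "ty": 0, "tz": 2, "hand": 1}
    - {"wx": 0, "wy": 0, "wz": 0, "tx": 0, "ty": 0, "tz": 1, "hand": 1}
    - {"wx": 0, "wy": 0, "wz": 0, "tx": 0, "ty": 0, "tz": 0.5, "hand": 1}
    - {"wx": 0, "wy": 0, "wz": 0, "tx": 0, "ty": 0, "tz": 0, "hand": 1}
    - {"wx": 0, "wy": 0, "wz": 0, "tx": 0, "ty": 0, "tz": 0, "hand": 1}
    - {"wx": 0, "wy": 0, "wz": 0, "tx": 0, "ty": 0, "tz": 0, "hand": 1}

```text
clock: 13.0
position: [0.441, -0.3338, 0.1029]
ee_rot: [2.089, 2.344, 0.001]
force: [0.3, 0.7, 0.4]
width: 0.997
```

```bash
python3 - <<'E'
from h import *
goto(.441,-.3325,.032,6.6-90)
for n in("side","top"):
    im,d=arm.get_image(n)
    p=proj(n,[.441,-.3325,.05])[0].astype(int)
    w=im[max(0,p[1]-50):p[1]+50,p[0]-65:p[0]+65,::-1]; cv2.imwrite(f"pics/{n}5.png",cv2.resize(w,None,fx=5,fy=5,interpolation=cv2.INTER_CUBIC))
E
```

```text
clock 13.00 pos [ 0.441  -0.3338  0.1029] F [0.26 0.67 0.41] width 0.997 j7 1.01
turn units(6deg) [ 0.01  0.01 -0.  ] then shift cm [0.13 0.01 7.09] norm 7.09
```

View pics/side5.png

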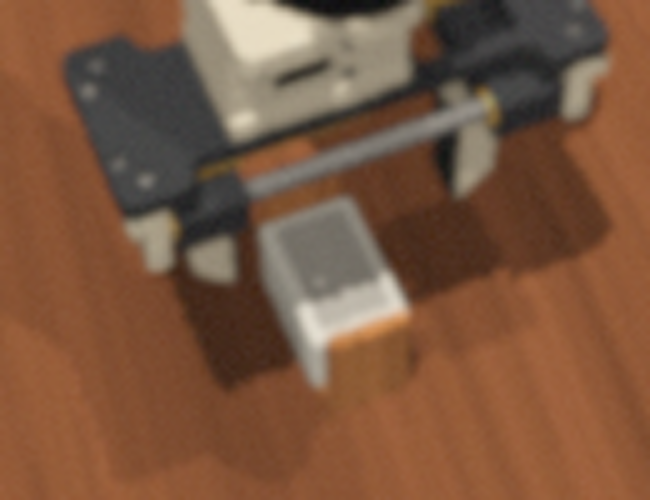

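The jaws straddle the tin at (335,265) evenly, with their axis across it. Now I'll descend and grip.

step_arm:
  plan:
    - {"wx": 0, "wy": 0, "wz": 0, "tx": 0.1, "ty": 0, "tz": 1, "hand": 1}
    - {"wx": 0, "wy": 0, "wz": 0, "tx": 0, "ty": 0, "tz": 1.5, "hand": 1}
    - {"wx": 0, "wy": 0, "wz": 0, "tx": 0, "ty": 0, "tz": 1.5, "hand": 1}
    - {"wx": 0, "wy": 0, "wz": 0, "tx": 0, "ty": 0, "tz": 1.5, "hand": 1}
    - {"wx": 0, "wy": 0, "wz": 0, "tx": 0, "ty": 0, "tz": 1, "hand": 1}
    - {"wx": 0, "wy": 0, "wz": 0, "tx": 0, "ty": 0, "tz": 0.6, "hand": 1}
    - {"wx": 0, "wy": 0, "wz": 0, "tx": 0, "ty": 0, "tz": 0, "hand": 1}
    - {"wx": 0, "wy": 0, "wz": 0, "tx": 0, "ty": 0, "tz": 0, "hand": 0.7}
    - {"wx": 0, "wy": 0, "wz": 0, "tx": 0, "ty": 0, "tz": 0, "hand": 0.6}
    - {"wx": 0, "wy": 0, "wz": 0, "tx": 0, "ty": 0, "tz": 0, "hand": 0.55}
  force: 10

```text
clock: 13.93
position: [0.4407, -0.3327, 0.0314]
ee_rot: [2.09, 2.344, 0.0]
force: [-0.2, -0.7, 0.4]
width: 0.832
```

step_arm:
  plan:
    - {"wx": 0, "wy": 0, "wz": 0, "tx": 0, "ty": 0, "tz": 0, "hand": 0.5}
    - {"wx": 0, "wy": 0, "wz": 0, "tx": 0, "ty": 0, "tz": 0, "hand": 0.45}
    - {"wx": 0, "wy": 0, "wz": 0, "tx": 0, "ty": 0, "tz": 0, "hand": 0.4}
    - {"wx": 0, "wy": 0, "wz": 0, "tx": 0, "ty": 0, "tz": 0, "hand": 0.35}
    - {"wx": 0, "wy": 0, "wz": 0, "tx": 0, "ty": 0, "tz": 0, "hand": 0.35}
    - {"wx": 0, "wy": 0, "wz": 0, "tx": 0, "ty": 0, "tz": 0, "hand": 0.35}
    - {"wx": 0, "wy": 0, "wz": 0, "tx": 0, "ty": 0, "tz": 0, "hand": 0.35}
    - {"wx": 0, "wy": 0, "wz": 0, "tx": 0, "ty": 0, "tz": 0, "hand": 0.35}
    - {"wx": 0, "wy": 0, "wz": 0, "tx": 0, "ty": 0, "tz": 0, "hand": 0.35}
    - {"wx": 0, "wy": 0, "wz": 0, "tx": 0, "ty": 0, "tz": 0, "hand": 0.35}
  force: 20

```text
clock: 14.77
position: [0.4404, -0.3323, 0.0308]
ee_rot: [2.09, 2.345, 0.0]
force: [-0.3, 0.6, 2.7]
width: 0.456
```

```bash
python3 - <<'E'
from h import *
goto(.441,-.3325,.032,6.6-90);print(arm.observe()["ft_torque"])
E
```

```text
clock 14.77 pos [ 0.4404 -0.3323  0.0308] F [-0.29  0.55  2.73] width 0.456 j7 1.07
turn units(6deg) [ 0. -0. -0.] then shift cm [-0.03  0.06 -0.12] norm 0.14
[ 0.04294804  0.00891088 -0.01633219]
```

step_arm:
  plan:
    - {"wx": 0, "wy": 0, "wz": 0, "tx": 0, "ty": 0, "tz": -0.3, "hand": 0.35}
    - {"wx": 0, "wy": 0, "wz": 0, "tx": 0, "ty": 0, "tz": -0.5, "hand": 0.35}
    - {"wx": 0, "wy": 0, "wz": 0, "tx": 0, "ty": 0, "tz": -0.8, "hand": 0.35}
    - {"wx": 0, "wy": 0, "wz": 0, "tx": 0, "ty": 0, "tz": -1.2, "hand": 0.35}
    - {"wx": 0, "wy": 0, "wz": 0, "tx": 0, "ty": 0, "tz": -1.5, "hand": 0.35}
    - {"wx": 0, "wy": 0, "wz": 0, "tx": 0, "ty": 0, "tz": -1.5, "hand": 0.35}
    - {"wx": 0, "wy": 0, "wz": 0, "tx": 0, "ty": 0, "tz": -1.5, "hand": 0.35}
    - {"wx": 0, "wy": 0, "wz": 0, "tx": 0, "ty": 0, "tz": -1.2, "hand": 0.35}
    - {"wx": 0, "wy": 0, "wz": 0, "tx": 0, "ty": 0, "tz": -0.8, "hand": 0.35}
    - {"wx": 0, "wy": 0, "wz": 0, "tx": 0, "ty": 0, "tz": -0.3, "hand": 0.35}
  force: 25

```text
clock: 15.6
position: [0.4408, -0.3327, 0.1284]
ee_rot: [2.089, 2.344, 0.001]
force: [-0.0, -0.3, -2.5]
width: 0.455
```

```bash
python3 - <<'E'
from h import *
goto(.48,-.2,.127,-98.2);print(arm.observe()["ft_torque"])
E
```

```text
clock 15.60 pos [ 0.4408 -0.3327  0.1284] F [-0.02 -0.25 -2.53] width 0.455 j7 0.99
turn units(6deg) [0.02 0.01 2.46] then shift cm [13.69  1.99  0.14] norm 13.83
[-0.09758486  0.00507079 -0.00435694]
```

step_arm:
  plan:
    - {"wx": 0, "wy": 0, "wz": 0.6, "tx": 0, "ty": 0, "tz": 0, "hand": 0.35}
    - {"wx": 0, "wy": 0, "wz": 0.6, "tx": 0, "ty": 0, "tz": 0, "hand": 0.35}
    - {"wx": 0, "wy": 0, "wz": 0.6, "tx": 0, "ty": 0, "tz": 0, "hand": 0.35}
    - {"wx": 0, "wy": 0, "wz": 0.66, "tx": 0, "ty": 0, "tz": 0, "hand": 0.35}
    - {"wx": 0, "wy": 0, "wz": 0, "tx": 1, "ty": 0.2, "tz": 0, "hand": 0.35}
    - {"wx": 0, "wy": 0, "wz": 0, "tx": 2, "ty": 0.3, "tz": 0, "hand": 0.35}
    - {"wx": 0, "wy": 0, "wz": 0, "tx": 2, "ty": 0.3, "tz": 0, "hand": 0.35}
    - {"wx": 0, "wy": 0, "wz": 0, "tx": 2, "ty": 0.3, "tz": 0, "hand": 0.35}
    - {"wx": 0, "wy": 0, "wz": 0, "tx": 2, "ty": 0.3, "tz": 0, "hand": 0.35}
    - {"wx": 0, "wy": 0, "wz": 0, "tx": 2, "ty": 0.3, "tz": 0, "hand": 0.35}

```text
clock: 16.43
position: [0.4729, -0.2239, 0.1264]
ee_rot: [-2.371, -2.06, 0.0]
force: [0.9, 0.5, -2.8]
width: 0.458
```

step_arm:
  plan:
    - {"wx": 0, "wy": 0, "wz": 0, "tx": 1.7, "ty": 0.2, "tz": 0, "hand": 0.35}
    - {"wx": 0, "wy": 0, "wz": 0, "tx": 1, "ty": 0.1, "tz": 0, "hand": 0.35}
    - {"wx": 0, "wy": 0, "wz": 0, "tx": 0, "ty": 0, "tz": 0.5, "hand": 0.35}
    - {"wx": 0, "wy": 0, "wz": 0, "tx": 0, "ty": 0, "tz": 1, "hand": 0.35}
    - {"wx": 0, "wy": 0, "wz": 0, "tx": 0, "ty": 0, "tz": 2, "hand": 0.35}
    - {"wx": 0, "wy": 0, "wz": 0, "tx": 0, "ty": 0, "tz": 2, "hand": 0.35}
    - {"wx": 0, "wy": 0, "wz": 0, "tx": 0, "ty": 0, "tz": 2, "hand": 0.35}
    - {"wx": 0, "wy": 0, "wz": 0, "tx": 0, "ty": 0, "tz": 1, "hand": 0.35}
    - {"wx": 0, "wy": 0, "wz": 0, "tx": 0, "ty": 0, "tz": 0.4, "hand": 0.35}
    - {"wx": 0, "wy": 0, "wz": 0, "tx": 0, "ty": 0, "tz": 0, "hand": 0.35}

```text
clock: 17.27
position: [0.4787, -0.2003, 0.0368]
ee_rot: [-2.375, -2.055, 0.002]
force: [0.2, -0.0, -1.9]
width: 0.455
```

```bash
python3 - <<'E'
from h import *
goto(.48,-.2,.0268,-98.2);print(arm.observe()["ft_torque"])
E
```

```text
clock 17.27 pos [ 0.4787 -0.2003  0.0368] F [ 0.19 -0.04 -1.9 ] width 0.455 j7 0.63
turn units(6deg) [-0.02  0.   -0.01] then shift cm [0.05 0.13 1.  ] norm 1.01
[-0.10282209  0.05011424 -0.0408943 ]
```

Going down the last 10 mm in small steps.

step_arm:
  plan:
    - {"wx": 0, "wy": 0, "wz": 0, "tx": 0, "ty": 0, "tz": 0.2, "hand": 0.35}
    - {"wx": 0, "wy": 0, "wz": 0, "tx": 0, "ty": 0, "tz": 0.2, "hand": 0.35}
    - {"wx": 0, "wy": 0, "wz": 0, "tx": 0, "ty": 0, "tz": 0.2, "hand": 0.35}
    - {"wx": 0, "wy": 0, "wz": 0, "tx": 0, "ty": 0, "tz": 0.1, "hand": 0.35}
    - {"wx": 0, "wy": 0, "wz": 0, "tx": 0, "ty": 0, "tz": 0.1, "hand": 0.35}
    - {"wx": 0, "wy": 0, "wz": 0, "tx": 0, "ty": 0, "tz": 0.05, "hand": 0.35}
    - {"wx": 0, "wy": 0, "wz": 0, "tx": 0, "ty": 0, "tz": 0.05, "hand": 0.35}
    - {"wx": 0, "wy": 0, "wz": 0, "tx": 0, "ty": 0, "tz": 0.05, "hand": 0.35}
    - {"wx": 0, "wy": 0, "wz": 0, "tx": 0, "ty": 0, "tz": 0, "hand": 0.35}
    - {"wx": 0, "wy": 0, "wz": 0, "tx": 0, "ty": 0, "tz": 0, "hand": 0.35}

```text
clock: 18.1
position: [0.4796, -0.1995, 0.0282]
ee_rot: [-2.374, -2.057, -0.0]
force: [0.2, -0.4, -3.3]
width: 0.456
```

step_arm:
  plan:
    - {"wx": 0, "wy": 0, "wz": 0, "tx": 0, "ty": 0, "tz": 0.05, "hand": 0.35}
    - {"wx": 0, "wy": 0, "wz": 0, "tx": 0, "ty": 0, "tz": 0.05, "hand": 0.35}
    - {"wx": 0, "wy": 0, "wz": 0, "tx": 0, "ty": 0, "tz": 0.05, "hand": 0.35}
    - {"wx": 0, "wy": 0, "wz": 0, "tx": 0, "ty": 0, "tz": 0, "hand": 0.35}
    - {"wx": 0, "wy": 0, "wz": 0, "tx": 0, "ty": 0, "tz": 0, "hand": 0.35}
    - {"wx": 0, "wy": 0, "wz": 0, "tx": 0, "ty": 0, "tz": 0, "hand": 0.35}
    - {"wx": 0, "wy": 0, "wz": 0, "tx": 0, "ty": 0, "tz": 0, "hand": 0.35}
    - {"wx": 0, "wy": 0, "wz": 0, "tx": 0, "ty": 0, "tz": 0, "hand": 0.35}
    - {"wx": 0, "wy": 0, "wz": 0, "tx": 0, "ty": 0, "tz": 0, "hand": 0.35}
    - {"wx": 0, "wy": 0, "wz": 0, "tx": 0, "ty": 0, "tz": 0, "hand": 0.35}

```text
clock: 18.93
position: [0.4796, -0.1995, 0.0268]
ee_rot: [-2.374, -2.057, -0.0]
force: [-0.6, 0.1, 2.0]
width: 0.454
```

The force went from -3.3 to +2.0 N, so the tin is on the counter. I'll release it, rise and look.

step_arm:
  plan:
    - {"wx": 0, "wy": 0, "wz": 0, "tx": 0, "ty": 0, "tz": 0, "hand": 0.5}
    - {"wx": 0, "wy": 0, "wz": 0, "tx": 0, "ty": 0, "tz": 0, "hand": 0.6}
    - {"wx": 0, "wy": 0, "wz": 0, "tx": 0, "ty": 0, "tz": 0, "hand": 0.8}
    - {"wx": 0, "wy": 0, "wz": 0, "tx": 0, "ty": 0, "tz": 0, "hand": 1}
    - {"wx": 0, "wy": 0, "wz": 0, "tx": 0, "ty": 0, "tz": 0, "hand": 1}
    - {"wx": 0, "wy": 0, "wz": 0, "tx": 0, "ty": 0, "tz": 0, "hand": 1}
    - {"wx": 0, "wy": 0, "wz": 0, "tx": 0, "ty": 0, "tz": -1, "hand": 1}
    - {"wx": 0, "wy": 0, "wz": 0, "tx": 0, "ty": 0, "tz": -2, "hand": 1}
    - {"wx": 0, "wy": 0, "wz": 0, "tx": 0, "ty": 0, "tz": -3, "hand": 1}
    - {"wx": 0, "wy": 0, "wz": 0, "tx": 0, "ty": 0, "tz": -2, "hand": 1}

```text
clock: 19.77
position: [0.4796, -0.2, 0.109]
ee_rot: [2.375, 2.056, 0.0]
force: [0.6, 0.5, -0.4]
width: 0.996
```

step_arm:
  plan:
    - {"wx": 0, "wy": 0, "wz": -0.95, "tx": 0, "ty": 0, "tz": 0, "hand": 1}
    - {"wx": 0, "wy": 0, "wz": -0.95, "tx": 0, "ty": 0, "tz": 0, "hand": 1}
    - {"wx": 0, "wy": 0, "wz": -0.95, "tx": 0, "ty": 0, "tz": 0, "hand": 1}
    - {"wx": 0, "wy": 0, "wz": -0.95, "tx": 0, "ty": 0, "tz": 0, "hand": 1}
    - {"wx": 0, "wy": 0, "wz": -0.95, "tx": 0, "ty": 0, "tz": 0, "hand": 1}
    - {"wx": 0, "wy": 0, "wz": -0.95, "tx": 0, "ty": 0, "tz": 0, "hand": 1}
    - {"wx": 0, "wy": 0, "wz": -0.95, "tx": 0, "ty": 0, "tz": 0, "hand": 1}
    - {"wx": 0, "wy": 0, "wz": -0.95, "tx": 0, "ty": 0, "tz": 0, "hand": 1}
    - {"wx": 0, "wy": 0, "wz": -0.95, "tx": 0, "ty": 0, "tz": 0, "hand": 1}
    - {"wx": 0, "wy": 0, "wz": -0.95, "tx": 0, "ty": 0, "tz": 0, "hand": 1}

```text
clock: 20.6
position: [0.4795, -0.1998, 0.1074]
ee_rot: [1.098, 2.943, -0.001]
force: [-0.8, -0.0, 0.2]
width: 1.0
```

step_arm:
  plan:
    - {"wx": 0, "wy": 0, "wz": -0.95, "tx": 0, "ty": 0, "tz": 0, "hand": 1}
    - {"wx": 0, "wy": 0, "wz": -0.95, "tx": 0, "ty": 0, "tz": 0, "hand": 1}
    - {"wx": 0, "wy": 0, "wz": -0.95, "tx": 0, "ty": 0, "tz": 0, "hand": 1}
    - {"wx": 0, "wy": 0, "wz": -0.95, "tx": 0, "ty": 0, "tz": 0, "hand": 1}
    - {"wx": 0, "wy": 0, "wz": -0.95, "tx": 0, "ty": 0, "tz": 0, "hand": 1}
    - {"wx": 0, "wy": 0, "wz": -0.75, "tx": 0, "ty": 0, "tz": 0, "hand": 1}
    - {"wx": 0, "wy": 0, "wz": 0, "tx": 0, "ty": 0, "tz": 0, "hand": 1}
    - {"wx": 0, "wy": 0, "wz": 0, "tx": 0, "ty": 0, "tz": 0, "hand": 1}
    - {"wx": 0, "wy": 0, "wz": 0, "tx": 0, "ty": 0, "tz": 0, "hand": 1}
    - {"wx": 0, "wy": 0, "wz": 0, "tx": 0, "ty": 0, "tz": 0, "hand": 1}

```text
clock: 21.43
position: [0.4795, -0.1996, 0.1069]
ee_rot: [0.227, 3.133, -0.0]
force: [0.4, -0.0, -0.9]
width: 0.998
```

```bash
python3 - <<'E'
from h import *
goto(.4796,-.1995,.032,-8.2)
for n in("side","top"):
    im,d=arm.get_image(n);np.savez(f"{n}6.npz",im=im,d=d)
    cv2.imwrite(f"pics/{n}6f.png",im[:,:,::-1])
    p=proj(n,[.48,-.2,.04])[0].astype(int)
    w=im[max(0,p[1]-50):p[1]+50,p[0]-65:p[0]+65,::-1]; cv2.imwrite(f"pics/{n}6.png",cv2.resize(w,None,fx=5,fy=5,interpolation=cv2.INTER_CUBIC)); print(n,p)
E
```

```text
clock 21.43 pos [ 0.4795 -0.1996  0.1069] F [ 0.36 -0.04 -0.87] width 0.998 j7 1.81
turn units(6deg) [-0.    0.   -0.02] then shift cm [-0.    0.01  7.49] norm 7.49
side [265 273]
top [346 232]
```

View pics/side6.png

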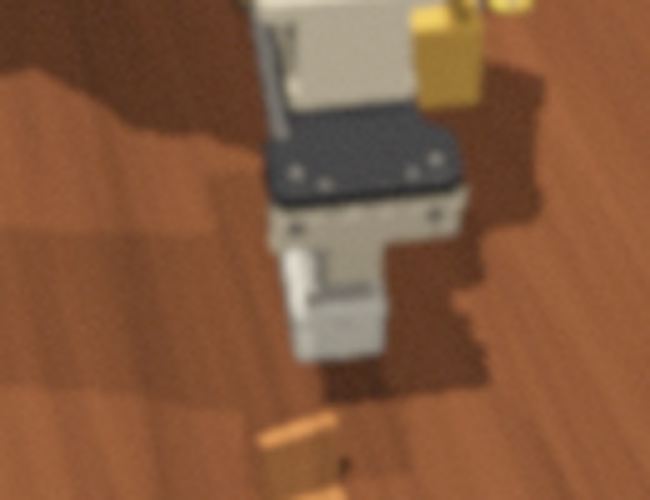

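View pics/top6f.png

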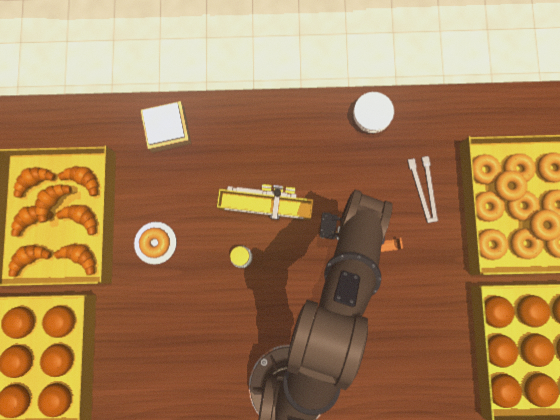

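The tin stands on the counter directly under the turned gripper, at (335,310) in the crop. I'll take it by its ends.

step_arm:
  plan:
    - {"wx": 0, "wy": 0, "wz": 0, "tx": 0, "ty": 0, "tz": 1, "hand": 1}
    - {"wx": 0, "wy": 0, "wz": 0, "tx": 0, "ty": 0, "tz": 1.5, "hand": 1}
    - {"wx": 0, "wy": 0, "wz": 0, "tx": 0, "ty": 0, "tz": 1.5, "hand": 1}
    - {"wx": 0, "wy": 0, "wz": 0, "tx": 0, "ty": 0, "tz": 1.5, "hand": 1}
    - {"wx": 0, "wy": 0, "wz": 0, "tx": 0, "ty": 0, "tz": 1.2, "hand": 1}
    - {"wx": 0, "wy": 0, "wz": 0, "tx": 0, "ty": 0, "tz": 0.7, "hand": 1}
    - {"wx": 0, "wy": 0, "wz": 0, "tx": 0, "ty": 0, "tz": 0, "hand": 1}
    - {"wx": 0, "wy": 0, "wz": 0, "tx": 0, "ty": 0, "tz": 0, "hand": 0.85}
    - {"wx": 0, "wy": 0, "wz": 0, "tx": 0, "ty": 0, "tz": 0, "hand": 0.75}
    - {"wx": 0, "wy": 0, "wz": 0, "tx": 0, "ty": 0, "tz": 0, "hand": 0.72}
  force: 5

```text
clock: 22.37
position: [0.4801, -0.1997, 0.0334]
ee_rot: [0.224, 3.132, -0.0]
force: [-0.1, 0.2, -0.4]
width: 0.827
```

step_arm:
  plan:
    - {"wx": 0, "wy": 0, "wz": 0, "tx": 0, "ty": 0, "tz": 0, "hand": 0.7}
    - {"wx": 0, "wy": 0, "wz": 0, "tx": 0, "ty": 0, "tz": 0, "hand": 0.65}
    - {"wx": 0, "wy": 0, "wz": 0, "tx": 0, "ty": 0, "tz": 0, "hand": 0.6}
    - {"wx": 0, "wy": 0, "wz": 0, "tx": 0, "ty": 0, "tz": 0, "hand": 0.6}
    - {"wx": 0, "wy": 0, "wz": 0, "tx": 0, "ty": 0, "tz": 0, "hand": 0.6}
    - {"wx": 0, "wy": 0, "wz": 0, "tx": 0, "ty": 0, "tz": 0, "hand": 0.6}
    - {"wx": 0, "wy": 0, "wz": 0, "tx": 0, "ty": 0, "tz": 0, "hand": 0.6}
    - {"wx": 0, "wy": 0, "wz": 0, "tx": 0, "ty": 0, "tz": 0, "hand": 0.6}
    - {"wx": 0, "wy": 0, "wz": 0, "tx": 0, "ty": 0, "tz": 0, "hand": 0.6}
    - {"wx": 0, "wy": 0, "wz": 0, "tx": 0, "ty": 0, "tz": 0, "hand": 0.6}
  force: 20

```text
clock: 23.2
position: [0.4799, -0.1995, 0.0332]
ee_rot: [0.224, 3.133, 0.0]
force: [-1.3, 0.6, 6.7]
width: 0.672
```

```bash
python3 - <<'E'
from h import *
goto(.4796,-.1995,.032,-8.2)
im=np.load("top6.npz")["im"]
cv2.imwrite("pics/tB.png",cv2.resize(im[175:225,210:320,::-1],None,fx=7,fy=7,interpolation=cv2.INTER_CUBIC))
E
```

```text
clock 23.20 pos [ 0.4799 -0.1995  0.0332] F [-1.32  0.56  6.71] width 0.672 j7 1.84
turn units(6deg) [0.   0.01 0.  ] then shift cm [ 0.03 -0.    0.12] norm 0.12
```

View pics/tB.png

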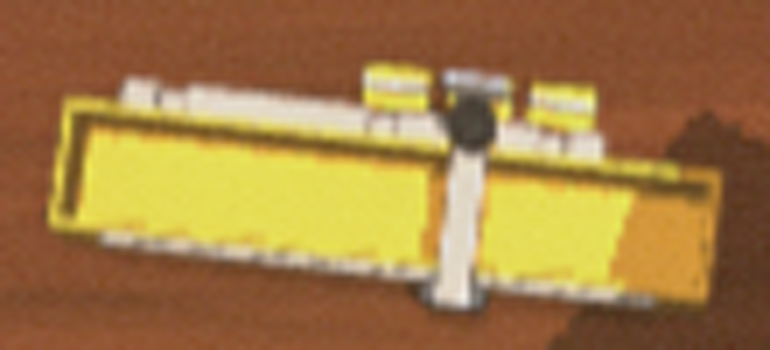

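The opening is 61.8 mm, so the tin is held by its ends. I'll lift it and carry it over the +y bay, aiming at trough y = 80 mm, which leaves the gripper body clear of the knob.

step_arm:
  plan:
    - {"wx": 0, "wy": 0, "wz": 0, "tx": 0, "ty": 0, "tz": -0.3, "hand": 0.6}
    - {"wx": 0, "wy": 0, "wz": 0, "tx": 0, "ty": 0, "tz": -0.7, "hand": 0.6}
    - {"wx": 0, "wy": 0, "wz": 0, "tx": 0, "ty": 0, "tz": -1.2, "hand": 0.6}
    - {"wx": 0, "wy": 0, "wz": 0, "tx": 0, "ty": 0, "tz": -2, "hand": 0.6}
    - {"wx": 0, "wy": 0, "wz": 0, "tx": 0, "ty": 0, "tz": -2, "hand": 0.6}
    - {"wx": 0, "wy": 0, "wz": 0, "tx": 0, "ty": 0, "tz": -2, "hand": 0.6}
    - {"wx": 0, "wy": 0, "wz": 0, "tx": 0, "ty": 0, "tz": -2, "hand": 0.6}
    - {"wx": 0, "wy": 0, "wz": 0, "tx": 0, "ty": 0, "tz": -1.5, "hand": 0.6}
    - {"wx": 0, "wy": 0, "wz": 0, "tx": 0, "ty": 0, "tz": -1, "hand": 0.6}
    - {"wx": 0, "wy": 0, "wz": 0, "tx": 0, "ty": 0, "tz": -0.3, "hand": 0.6}
  force: 30

```text
clock: 24.03
position: [0.4801, -0.1998, 0.1644]
ee_rot: [0.224, 3.131, -0.001]
force: [0.9, -0.3, -3.5]
width: 0.672
```

```bash
python3 - <<'E'
from h import *
goto(.5934,.144,.160,-8.1)
E
```

```text
clock 24.03 pos [ 0.4801 -0.1998  0.1644] F [ 0.9  -0.3  -3.53] width 0.672 j7 1.80
turn units(6deg) [-0.    0.02 -0.01] then shift cm [-6.37 35.63  0.44] norm 36.2
```

step_arm:
  plan:
    - {"wx": 0, "wy": 0, "wz": 0, "tx": -0.2, "ty": 1, "tz": 0, "hand": 0.6}
    - {"wx": 0, "wy": 0, "wz": 0, "tx": -0.4, "ty": 2, "tz": 0, "hand": 0.6}
    - {"wx": 0, "wy": 0, "wz": 0, "tx": -0.5, "ty": 2.5, "tz": 0, "hand": 0.6}
    - {"wx": 0, "wy": 0, "wz": 0, "tx": -0.5, "ty": 2.5, "tz": 0, "hand": 0.6}
    - {"wx": 0, "wy": 0, "wz": 0, "tx": -0.5, "ty": 2.5, "tz": 0, "hand": 0.6}
    - {"wx": 0, "wy": 0, "wz": 0, "tx": -0.5, "ty": 2.5, "tz": 0, "hand": 0.6}
    - {"wx": 0, "wy": 0, "wz": 0, "tx": -0.5, "ty": 2.5, "tz": 0, "hand": 0.6}
    - {"wx": 0, "wy": 0, "wz": 0, "tx": -0.5, "ty": 2.5, "tz": 0, "hand": 0.6}
    - {"wx": 0, "wy": 0, "wz": 0, "tx": -0.5, "ty": 2.5, "tz": 0, "hand": 0.6}
    - {"wx": 0, "wy": 0, "wz": 0, "tx": -0.5, "ty": 2.5, "tz": 0, "hand": 0.6}

```text
clock: 24.87
position: [0.5572, 0.0238, 0.1612]
ee_rot: [-0.223, -3.131, 0.0]
force: [0.5, -0.2, -2.7]
width: 0.675
```

step_arm:
  plan:
    - {"wx": 0, "wy": 0, "wz": 0, "tx": -0.5, "ty": 2.5, "tz": 0, "hand": 0.6}
    - {"wx": 0, "wy": 0, "wz": 0, "tx": -0.5, "ty": 2.5, "tz": 0, "hand": 0.6}
    - {"wx": 0, "wy": 0, "wz": 0, "tx": -0.4, "ty": 2.5, "tz": 0, "hand": 0.6}
    - {"wx": 0, "wy": 0, "wz": 0, "tx": -0.4, "ty": 2.5, "tz": 0, "hand": 0.6}
    - {"wx": 0, "wy": 0, "wz": 0, "tx": -0.3, "ty": 1.7, "tz": 0.2, "hand": 0.6}
    - {"wx": 0, "wy": 0, "wz": 0, "tx": -0.2, "ty": 0.9, "tz": 0.2, "hand": 0.6}
    - {"wx": 0, "wy": 0, "wz": 0, "tx": 0, "ty": 0, "tz": 0, "hand": 0.6}
    - {"wx": 0, "wy": 0, "wz": 0, "tx": 0, "ty": 0, "tz": 0, "hand": 0.6}
    - {"wx": 0, "wy": 0, "wz": 0, "tx": 0, "ty": 0, "tz": 0, "hand": 0.6}
    - {"wx": 0, "wy": 0, "wz": 0, "tx": 0, "ty": 0, "tz": 0, "hand": 0.6}

```text
clock: 25.7
position: [0.5984, 0.1409, 0.1587]
ee_rot: [-0.228, -3.133, 0.001]
force: [0.0, 0.3, -2.9]
width: 0.673
```

```bash
python3 - <<'E'
from h import *
goto(.5934,.144,.110,-8.1)
for n in("side","top"):
    im,d=arm.get_image(n);np.savez(f"{n}7.npz",im=im,d=d)
    p=proj(n,[.59,.1,.08])[0].astype(int)
    w=im[max(0,p[1]-60):p[1]+60,p[0]-70:p[0]+70,::-1]; cv2.imwrite(f"pics/{n}7.png",cv2.resize(w,None,fx=5,fy=5,interpolation=cv2.INTER_CUBIC)); print(n,p)
E
```

```text
clock 25.70 pos [0.5984 0.1409 0.1587] F [ 0.01  0.29 -2.88] width 0.673 j7 1.16
turn units(6deg) [-0.01 -0.   -0.04] then shift cm [0.54 0.23 4.87] norm 4.91
side [272 175]
top [253 199]
```

View pics/side7.png

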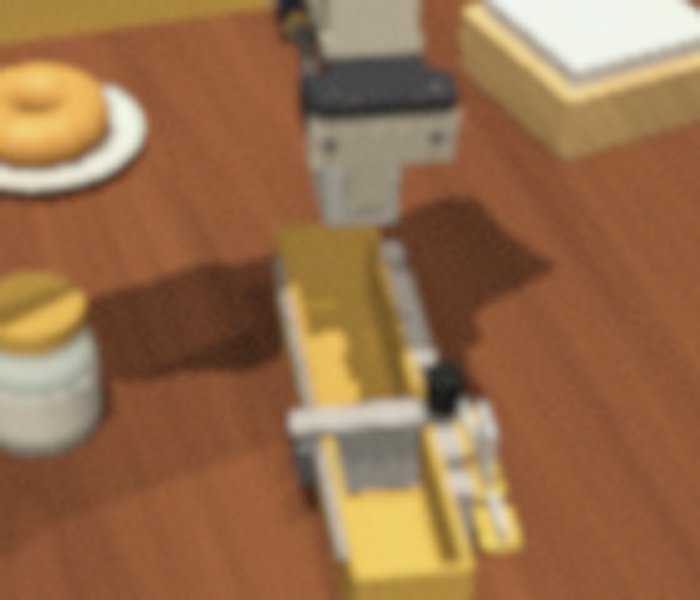

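View pics/top7.png

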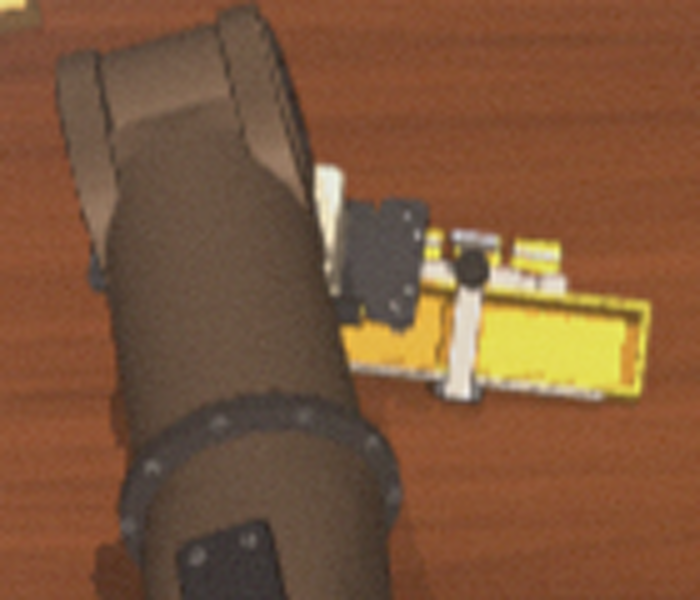

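step_arm:
  plan:
    - {"wx": 0, "wy": 0, "wz": 0, "tx": 0.5, "ty": 0.2, "tz": 0, "hand": 0.6}
    - {"wx": 0, "wy": 0, "wz": 0, "tx": 0, "ty": 0, "tz": 0.5, "hand": 0.6}
    - {"wx": 0, "wy": 0, "wz": 0, "tx": 0, "ty": 0, "tz": 1, "hand": 0.6}
    - {"wx": 0, "wy": 0, "wz": 0, "tx": 0, "ty": 0, "tz": 1.5, "hand": 0.6}
    - {"wx": 0, "wy": 0, "wz": 0, "tx": 0, "ty": 0, "tz": 1, "hand": 0.6}
    - {"wx": 0, "wy": 0, "wz": 0, "tx": 0, "ty": 0, "tz": 1, "hand": 0.6}
    - {"wx": 0, "wy": 0, "wz": 0, "tx": 0, "ty": 0, "tz": 0.5, "hand": 0.6}
    - {"wx": 0, "wy": 0, "wz": 0, "tx": 0, "ty": 0, "tz": 0, "hand": 0.6}
    - {"wx": 0, "wy": 0, "wz": 0, "tx": 0, "ty": 0, "tz": 0, "hand": 0.6}
    - {"wx": 0, "wy": 0, "wz": 0, "tx": 0, "ty": 0, "tz": 0, "hand": 0.6}

```text
clock: 26.63
position: [0.5943, 0.1458, 0.1042]
ee_rot: [0.224, 3.133, 0.001]
force: [0.2, 0.4, -2.3]
width: 0.677
```

```bash
python3 - <<'E'
from h import *
goto(.5934,.144,.09,-8.1)
n="side"
im,d=arm.get_image(n);np.savez(f"{n}8.npz",im=im,d=d)
w=im[120:220,230:325,::-1]; cv2.imwrite(f"pics/{n}8.png",cv2.resize(w,None,fx=6,fy=6,interpolation=cv2.INTER_CUBIC))
# predicted tin near-end corners from TCP
s=arm.observe();p=s["position"];R=Ro.from_rotvec(s["ee_rot"]).as_matrix()
for z in(-.0048,.0332):
  for x in(.021,-.021):
    X=p+R@np.array([x,-.031,z]); print(z,x,X.round(4),((proj(n,X)[0]-[230,120])*6).round(1))
a=np.radians(-8.1);u=np.array([np.cos(a),np.sin(a)]);v=np.array([-u[1],u[0]])
for x in(-.03,-.026,.026,.03):
    for y in(.03,.049,.08,.15):
        q=np.array([.582,.0648])+x*u+y*v; print("rim",x,y,((proj(n,[*q,.054])[0]-[230,120])*6).round(1))
E
```

```text
clock 26.63 pos [0.5943 0.1458 0.1042] F [ 0.22  0.42 -2.31] width 0.677 j7 1.16
turn units(6deg) [ 0.    0.01 -0.01] then shift cm [ 0.07 -0.19  1.42] norm 1.44
-0.0048 0.021 [0.5692 0.1182 0.1091] [203.4 267.7]
-0.0048 -0.021 [0.6108 0.1122 0.1092] [293.  260.6]
0.0332 0.021 [0.5692 0.1182 0.0711] [203.1 333.5]
0.0332 -0.021 [0.6108 0.1122 0.0712] [290.9 326.2]
rim -0.03 0.03 [188.7 391.2]
rim -0.03 0.049 [183.1 366.6]
rim -0.03 0.08 [174.3 327.6]
rim -0.03 0.15 [155.5 244.9]
rim -0.026 0.03 [197.1 390.5]
rim -0.026 0.049 [191.4 365.9]
rim -0.026 0.08 [182.5 327. ]
rim -0.026 0.15 [163.4 244.3]
rim 0.026 0.03 [306.1 381.1]
rim 0.026 0.049 [299.2 356.8]
rim 0.026 0.08 [288.2 318.3]
rim 0.026 0.15 [264.9 236.4]
rim 0.03 0.03 [314.4 380.4]
rim 0.03 0.049 [307.4 356.1]
rim 0.03 0.08 [296.3 317.6]
rim 0.03 0.15 [272.7 235.8]
```

View pics/side8.png

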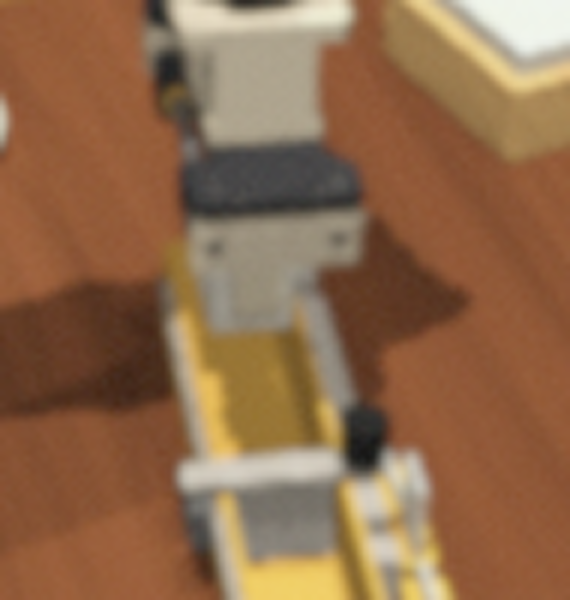

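```bash
python3 - <<'E'
import cv2,numpy as np
im=np.load("side8.npz")["im"]
w=im[165:200,250:292,::-1]; cv2.imwrite("pics/s8z.png",cv2.resize(w,None,fx=16,fy=16,interpolation=cv2.INTER_CUBIC))
E
```

```text
(no output)
```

View pics/s8z.png

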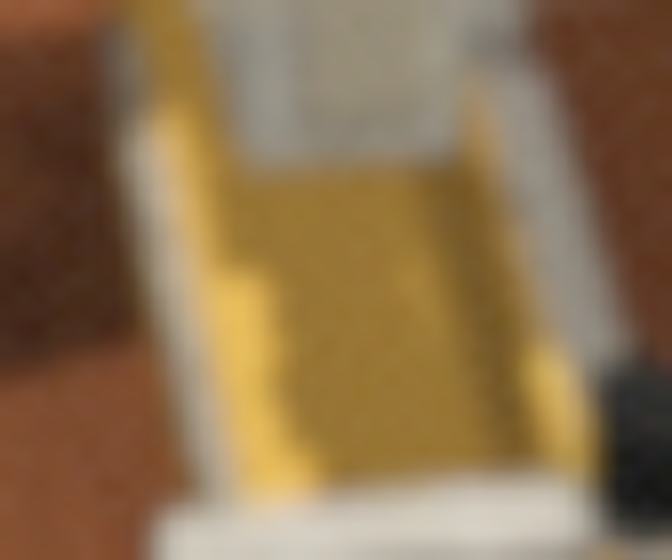

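The predicted tin corners and rim edges agree with this image to about 0.5 px (1.5 mm), and the tin sits centred over the lane. I'll lower it slowly.

step_arm:
  plan:
    - {"wx": 0, "wy": 0, "wz": 0, "tx": 0.1, "ty": 0, "tz": 0, "hand": 0.6}
    - {"wx": 0, "wy": 0, "wz": 0, "tx": 0, "ty": 0, "tz": 0.5, "hand": 0.6}
    - {"wx": 0, "wy": 0, "wz": 0, "tx": 0, "ty": 0, "tz": 0.5, "hand": 0.6}
    - {"wx": 0, "wy": 0, "wz": 0, "tx": 0, "ty": 0, "tz": 0.5, "hand": 0.6}
    - {"wx": 0, "wy": 0, "wz": 0, "tx": 0, "ty": 0, "tz": 0.5, "hand": 0.6}
    - {"wx": 0, "wy": 0, "wz": 0, "tx": 0, "ty": 0, "tz": 0.4, "hand": 0.6}
    - {"wx": 0, "wy": 0, "wz": 0, "tx": 0, "ty": 0, "tz": 0.3, "hand": 0.6}
    - {"wx": 0, "wy": 0, "wz": 0, "tx": 0, "ty": 0, "tz": 0, "hand": 0.6}
    - {"wx": 0, "wy": 0, "wz": 0, "tx": 0, "ty": 0, "tz": 0, "hand": 0.6}
    - {"wx": 0, "wy": 0, "wz": 0, "tx": 0, "ty": 0, "tz": 0, "hand": 0.6}

```text
clock: 27.52
position: [0.593, 0.1459, 0.0769]
ee_rot: [0.224, 3.133, 0.0]
force: [0.7, 0.2, -3.0]
width: 0.673
```

```bash
python3 - <<'E'
from h import *
goto(.5934,.144,.0372,-8.1);print(arm.observe()["ft_torque"])
E
```

```text
clock 27.52 pos [0.593  0.1459 0.0769] F [ 0.66  0.22 -3.05] width 0.673 j7 1.16
turn units(6deg) [ 0.    0.   -0.01] then shift cm [-0.06 -0.18  3.97] norm 3.97
[ 0.01521221 -0.01152942 -0.05607457]
```

The tin's bottom is 10 mm below the rim with no contact. I'll continue down.

step_arm:
  plan:
    - {"wx": 0, "wy": 0, "wz": 0, "tx": 0, "ty": 0, "tz": 0.4, "hand": 0.6}
    - {"wx": 0, "wy": 0, "wz": 0, "tx": 0, "ty": 0, "tz": 0.5, "hand": 0.6}
    - {"wx": 0, "wy": 0, "wz": 0, "tx": 0, "ty": 0, "tz": 0.5, "hand": 0.6}
    - {"wx": 0, "wy": 0, "wz": 0, "tx": 0, "ty": 0, "tz": 0.5, "hand": 0.6}
    - {"wx": 0, "wy": 0, "wz": 0, "tx": 0, "ty": 0, "tz": 0.5, "hand": 0.6}
    - {"wx": 0, "wy": 0, "wz": 0, "tx": 0, "ty": 0, "tz": 0.4, "hand": 0.6}
    - {"wx": 0, "wy": 0, "wz": 0, "tx": 0, "ty": 0, "tz": 0.3, "hand": 0.6}
    - {"wx": 0, "wy": 0, "wz": 0, "tx": 0, "ty": 0, "tz": 0.2, "hand": 0.6}
    - {"wx": 0, "wy": 0, "wz": 0, "tx": 0, "ty": 0, "tz": 0, "hand": 0.6}
    - {"wx": 0, "wy": 0, "wz": 0, "tx": 0, "ty": 0, "tz": 0, "hand": 0.6}

```text
clock: 28.35
position: [0.5929, 0.1459, 0.0437]
ee_rot: [0.224, 3.134, 0.0]
force: [-0.6, 0.3, -3.5]
width: 0.672
```

step_arm:
  plan:
    - {"wx": 0, "wy": 0, "wz": 0, "tx": 0, "ty": 0, "tz": 0, "hand": 0.6}
    - {"wx": 0, "wy": 0, "wz": 0, "tx": 0, "ty": 0, "tz": 0.1, "hand": 0.6}
    - {"wx": 0, "wy": 0, "wz": 0, "tx": 0, "ty": 0, "tz": 0.1, "hand": 0.6}
    - {"wx": 0, "wy": 0, "wz": 0, "tx": 0, "ty": 0, "tz": 0.1, "hand": 0.6}
    - {"wx": 0, "wy": 0, "wz": 0, "tx": 0, "ty": 0, "tz": 0.05, "hand": 0.6}
    - {"wx": 0, "wy": 0, "wz": 0, "tx": 0, "ty": 0, "tz": 0.05, "hand": 0.6}
    - {"wx": 0, "wy": 0, "wz": 0, "tx": 0, "ty": 0, "tz": 0, "hand": 0.6}
    - {"wx": 0, "wy": 0, "wz": 0, "tx": 0, "ty": 0, "tz": 0, "hand": 0.6}
    - {"wx": 0, "wy": 0, "wz": 0, "tx": 0, "ty": 0, "tz": 0, "hand": 0.6}
    - {"wx": 0, "wy": 0, "wz": 0, "tx": 0, "ty": 0, "tz": 0, "hand": 0.6}

```text
clock: 29.18
position: [0.5929, 0.1459, 0.0398]
ee_rot: [0.224, 3.134, 0.0]
force: [0.3, 0.9, -3.4]
width: 0.668
```

step_arm:
  plan:
    - {"wx": 0, "wy": 0, "wz": 0, "tx": 0, "ty": 0, "tz": 0.1, "hand": 0.6}
    - {"wx": 0, "wy": 0, "wz": 0, "tx": 0, "ty": 0, "tz": 0.05, "hand": 0.6}
    - {"wx": 0, "wy": 0, "wz": 0, "tx": 0, "ty": 0, "tz": 0.05, "hand": 0.6}
    - {"wx": 0, "wy": 0, "wz": 0, "tx": 0, "ty": 0, "tz": 0.05, "hand": 0.6}
    - {"wx": 0, "wy": 0, "wz": 0, "tx": 0, "ty": 0, "tz": 0, "hand": 0.6}
    - {"wx": 0, "wy": 0, "wz": 0, "tx": 0, "ty": 0, "tz": 0, "hand": 0.6}
    - {"wx": 0, "wy": 0, "wz": 0, "tx": 0, "ty": 0, "tz": 0, "hand": 0.6}
    - {"wx": 0, "wy": 0, "wz": 0, "tx": 0, "ty": 0, "tz": 0, "hand": 0.6}
    - {"wx": 0, "wy": 0, "wz": 0, "tx": 0, "ty": 0, "tz": 0, "hand": 0.6}
    - {"wx": 0, "wy": 0, "wz": 0, "tx": 0, "ty": 0, "tz": 0, "hand": 0.6}

```text
clock: 30.02
position: [0.5929, 0.1459, 0.0373]
ee_rot: [0.224, 3.134, 0.0]
force: [-1.3, -0.9, -0.7]
width: 0.671
```

step_arm:
  plan:
    - {"wx": 0, "wy": 0, "wz": 0, "tx": 0, "ty": 0, "tz": 0.05, "hand": 0.6}
    - {"wx": 0, "wy": 0, "wz": 0, "tx": 0, "ty": 0, "tz": 0.03, "hand": 0.6}
    - {"wx": 0, "wy": 0, "wz": 0, "tx": 0, "ty": 0, "tz": 0, "hand": 0.6}
    - {"wx": 0, "wy": 0, "wz": 0, "tx": 0, "ty": 0, "tz": 0, "hand": 0.6}
    - {"wx": 0, "wy": 0, "wz": 0, "tx": 0, "ty": 0, "tz": 0, "hand": 0.6}
    - {"wx": 0, "wy": 0, "wz": 0, "tx": 0, "ty": 0, "tz": 0, "hand": 0.6}
    - {"wx": 0, "wy": 0, "wz": 0, "tx": 0, "ty": 0, "tz": 0, "hand": 0.6}
    - {"wx": 0, "wy": 0, "wz": 0, "tx": 0, "ty": 0, "tz": 0, "hand": 0.6}
    - {"wx": 0, "wy": 0, "wz": 0, "tx": 0, "ty": 0, "tz": 0, "hand": 0.6}
    - {"wx": 0, "wy": 0, "wz": 0, "tx": 0, "ty": 0, "tz": 0, "hand": 0.6}

```text
clock: 30.85
position: [0.5929, 0.1458, 0.0372]
ee_rot: [0.224, 3.133, 0.0]
force: [-4.1, -1.4, 7.4]
width: 0.672
```

The tin is on the floor: z stopped at 0.0372 as predicted and the force is +7.4 N. I'll release with a modest opening and rise.

step_arm:
  plan:
    - {"wx": 0, "wy": 0, "wz": 0, "tx": 0, "ty": 0, "tz": 0, "hand": 0.7}
    - {"wx": 0, "wy": 0, "wz": 0, "tx": 0, "ty": 0, "tz": 0, "hand": 0.75}
    - {"wx": 0, "wy": 0, "wz": 0, "tx": 0, "ty": 0, "tz": 0, "hand": 0.8}
    - {"wx": 0, "wy": 0, "wz": 0, "tx": 0, "ty": 0, "tz": 0, "hand": 0.8}
    - {"wx": 0, "wy": 0, "wz": 0, "tx": 0, "ty": 0, "tz": 0, "hand": 0.8}
    - {"wx": 0, "wy": 0, "wz": 0, "tx": 0, "ty": 0, "tz": 0, "hand": 0.8}
    - {"wx": 0, "wy": 0, "wz": 0, "tx": 0, "ty": 0, "tz": -0.3, "hand": 0.8}
    - {"wx": 0, "wy": 0, "wz": 0, "tx": 0, "ty": 0, "tz": -0.7, "hand": 0.8}
    - {"wx": 0, "wy": 0, "wz": 0, "tx": 0, "ty": 0, "tz": -1.2, "hand": 0.8}
    - {"wx": 0, "wy": 0, "wz": 0, "tx": 0, "ty": 0, "tz": -1.5, "hand": 0.8}

```text
clock: 31.68
position: [0.5925, 0.1457, 0.0741]
ee_rot: [-0.224, -3.133, 0.001]
force: [-0.2, 0.7, 0.2]
width: 0.797
```

step_arm:
  plan:
    - {"wx": 0, "wy": 0, "wz": 0, "tx": 0, "ty": 0, "tz": -1.5, "hand": 0.8}
    - {"wx": 0, "wy": 0, "wz": 0, "tx": 0, "ty": 0, "tz": -2, "hand": 0.8}
    - {"wx": 0, "wy": 0, "wz": 0, "tx": 0, "ty": 0, "tz": -2, "hand": 0.8}
    - {"wx": 0, "wy": 0, "wz": 0, "tx": 0, "ty": 0, "tz": -2, "hand": 0.8}
    - {"wx": 0, "wy": 0, "wz": 0, "tx": 0, "ty": 0, "tz": -2, "hand": 0.8}
    - {"wx": 0, "wy": 0, "wz": 0, "tx": 0, "ty": 2.5, "tz": -1, "hand": 0.8}
    - {"wx": 0, "wy": 0, "wz": 0, "tx": 0, "ty": 2.5, "tz": 0, "hand": 0.8}
    - {"wx": 0, "wy": 0, "wz": 0, "tx": 0, "ty": 2.5, "tz": 0, "hand": 0.8}
    - {"wx": 0, "wy": 0, "wz": 0, "tx": 0, "ty": 2.5, "tz": 0, "hand": 0.8}
    - {"wx": 0, "wy": 0, "wz": 0, "tx": 0, "ty": 2.5, "tz": 0, "hand": 0.8}

```text
clock: 32.52
position: [0.6109, 0.2708, 0.1801]
ee_rot: [0.224, 3.132, 0.001]
force: [0.6, -0.3, -0.1]
width: 0.8
```

step_arm:
  plan:
    - {"wx": 0, "wy": 0, "wz": 0, "tx": 0, "ty": 2.5, "tz": 0, "hand": 0.8}
    - {"wx": 0, "wy": 0, "wz": 0, "tx": 0, "ty": 2.5, "tz": 0, "hand": 0.8}
    - {"wx": 0, "wy": 0, "wz": 0, "tx": 0, "ty": 2.5, "tz": 0, "hand": 0.8}
    - {"wx": 0, "wy": 0, "wz": 0, "tx": 0, "ty": 2.5, "tz": 0, "hand": 0.8}
    - {"wx": 0, "wy": 0, "wz": 0, "tx": 0, "ty": 1.5, "tz": 0, "hand": 0.8}
    - {"wx": 0, "wy": 0, "wz": 0, "tx": 0, "ty": 0, "tz": 0, "hand": 0.8}
    - {"wx": 0, "wy": 0, "wz": 0, "tx": 0, "ty": 0, "tz": 0, "hand": 0.8}
    - {"wx": 0, "wy": 0, "wz": 0, "tx": 0, "ty": 0, "tz": 0, "hand": 0.8}
    - {"wx": 0, "wy": 0, "wz": 0, "tx": 0, "ty": 0, "tz": 0, "hand": 0.8}
    - {"wx": 0, "wy": 0, "wz": 0, "tx": 0, "ty": 0, "tz": 0, "hand": 0.8}

```text
clock: 33.35
position: [0.6275, 0.3819, 0.179]
ee_rot: [0.227, 3.133, -0.0]
force: [-0.3, -0.3, -0.8]
width: 0.798
```

```bash
python3 - <<'E'
from h import *
goto(.5934,.144,.2,-8.1)
for n in("side","top"):
    im,d=arm.get_image(n);np.savez(f"{n}9.npz",im=im,d=d); cv2.imwrite(f"pics/{n}9f.png",im[:,:,::-1])
    b=(225,140,100,110) if n=="side" else (205,170,120,60)
    w=im[b[1]:b[1]+b[3],b[0]:b[0]+b[2],::-1]; f=5.4 if n=="side" else 6.6
    cv2.imwrite(f"pics/{n}9.png",cv2.resize(w,None,fx=f,fy=f,interpolation=cv2.INTER_CUBIC))
E
```

```text
clock 33.35 pos [0.6275 0.3819 0.179 ] F [-0.27 -0.29 -0.8 ] width 0.798 j7 0.86
turn units(6deg) [-0.    0.01 -0.03] then shift cm [ 2.000e-02 -2.404e+01 -2.100e+00] norm 24.13
```

View pics/side9.png

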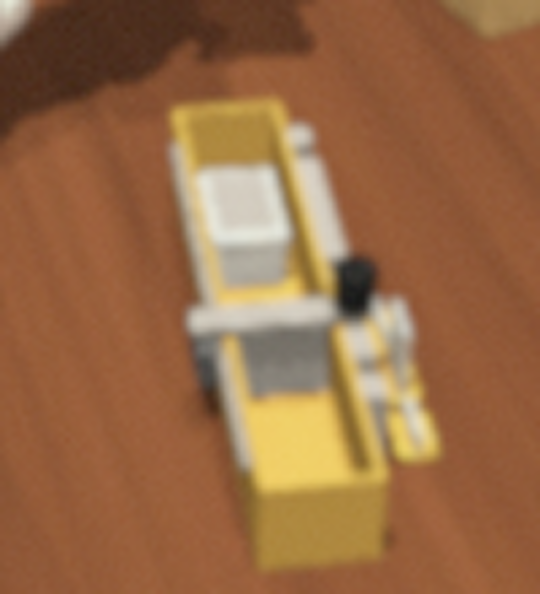

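View pics/top9.png

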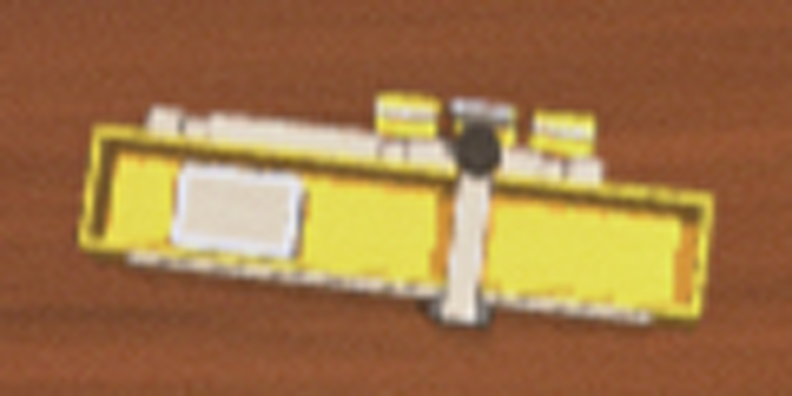

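View pics/top9f.png

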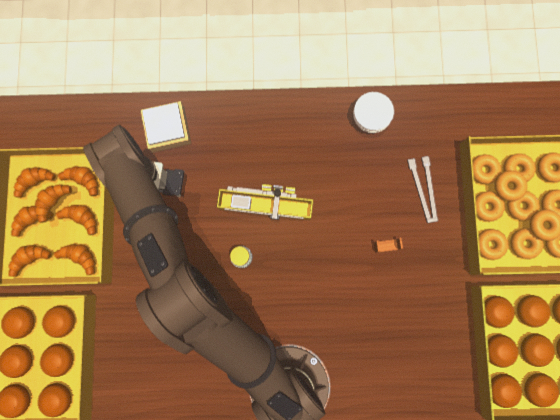

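The tin lies flat and lengthwise in the +y bay, at (238,212) in the top crop. The divider is at (470,230), opposite the tall card. I'll check the heights by depth and then hand in.

```bash
python3 - <<'E'
from h import *
a=np.radians(-8.1);u=np.array([np.cos(a),np.sin(a)]);v=np.array([-u[1],u[0]]);C=np.array([.582,.0648])
for n in("top","side"):
    P=cloud(n,np.load(f"{n}9.npz")["d"]);d=P[...,:2]-C;x=d@u;y=d@v;z=P[...,2]*1000
    for nm,m in(("arm top (62)",(abs(x)<.02)&(abs(y+.035)<.006)&(z>30)),("knob top (86)",(abs(x-.036)<.008)&(abs(y+.035)<.008)&(z>60)),("tin lid (42)",(abs(x)<.015)&(abs(y-.082)<.025)),("rim/rail (54)",(abs(x-.036)<.004)&(abs(y-.06)<.03))):
        print(n,nm,m.sum(),np.median(z[m]).round(1),np.percentile(z[m],[10,90]).round(1))
    P0=cloud(n,np.load(f"{n}0.npz")["d"]);d=P0[...,:2]-C;x=d@u;y=d@v;z=P0[...,2]*1000
    m=(abs(x)<.02)&(abs(y-.105)<.006)&(z>30);print("  arm top at start",np.median(z[m]).round(1))
    m=(abs(x-.036)<.008)&(abs(y-.105)<.008)&(z>60);print("  knob at start",np.median(z[m]).round(1))
E
```

```text
top arm top (62) 47 62.0 [56.5 65.9]
top knob top (86) 23 85.2 [80.7 88. ]
top tin lid (42) 135 41.8 [38. 45.]
top rim/rail (54) 41 54.4 [50.5 57.8]
  arm top at start 60.8
  knob at start 85.8
side arm top (62) 112 45.0 [33.4 61.3]
side knob top (86) 23 83.7 [81.6 85. ]
side tin lid (42) 99 40.6 [38.6 42.4]
side rim/rail (54) 36 52.6 [50.3 54.9]
  arm top at start 44.9
  knob at start 83.7
```

The heights all match a home divider and a seated tin.

```bash
python3 -c "
from cell import arm
print(arm.sign_off())"
```

```text
the job is handed in; nothing more can be done
None
```

The job is done and handed in at about 33.5 s of the 72 s allowed. I lifted the divider by its knob, slid it 140 mm to the notch at y = -35 mm where the tall card stands, and let it drop in. I then moved the tin from its stand to the counter, took it by its ends, and set it lengthwise on the trough floor in the +y bay, at about y = 82 mm.

**Last checks:**
- **Divider:** it is fully home. From the top camera the arm top is at 62.0 mm (62 expected) and the knob at 85.2 mm (86 expected); the side camera gives the same knob height as at the start.
- **Tin:** its lid is at 41.8 mm in the top view (42 expected) and 40.6 mm in the side view. It met the floor at the predicted height, with about 7 N of contact force.
- **Other things:** the plate, bagel, jam jar and tongs look unmoved in the last top view, judged by eye. The gripper is well clear of everything.

**Disagreements:** early on the two cameras differed by about 3 mm and 1° on where the trough lies. I went by the top camera, which agreed with the grips; the side view of the tin over the lane then matched within about 1.5 mm. In that same side view the depth reading for the divider arm was unusable (45 mm, the same as at the start), so that height rests on the top camera alone.

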